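# Load the lens dryer

## Task

Take the carrier with the five washed lenses off its drip stand and set it in the lens dryer: feel the lenses gently into the five slots of the loose nest, never forcing them, until the carrier's bar lies flat on the dryer's rim at both ends. Let go of it, then close the clear cover. Leave the empty carrier and everything else on the bench where it is.

Things in the scene. Friction and masses are not known exactly. Their poses are not given: they have to be found in the camera images.
- carrier: Carrier with five clear lenses, 0.18 kg. Origin: middle of the underside of its steel bar (134 mm along y, 10 wide, 6 high). At the start the bar's ends lie in the notches of a drip stand, underside 80 mm above the bench. Turned end for end it is the same. Lenses lie across y like the teeth of a comb.
- carrier_grip (a point): Centre of the carrier's upright black grip plate, 12 mm thick (x), 40 mm along y, standing on the middle of the bar from 6 to 42 mm above the bar's underside; this point is 28 mm above the underside.
- lens_foot (a point): Lowest point of the middle lens, 65 mm below the bar's underside. The five lenses are discs of 60 mm diameter, 4 mm thick, flat faces across the carrier's y, at 18 mm pitch (y = -36, -18, 0, 18, 36 mm), all at this height; wire arms hold only their upper edges.
- dryer: Lens dryer, a fixed white box 110 mm (x) by 160 mm (y) by 95 mm; origin in the middle of its underside on the bench; z up. Open well 80 mm (x) by 120 mm (y) in its middle. Pressing the carrier on it with more than 35 N chips the lenses; seating needs only a few newtons.
- rim (a point): Middle of the dryer at the level of its rim, 95 mm above the bench. When the lenses are home in the slots, the bar lies along the dryer's y with its ends on the rim: its underside at this height, up to 8 mm from this point along y.
- nest (a point): Middle of the well at the level of the flat top of the loose grey nest, 52 mm above the bench, fixed to the dryer. The nest has five slots right through, 18 mm pitch along y, each 5.5 mm wide (y) and 67 mm long (x), 12 mm of flat land past the end ones. It cannot turn but lies anywhere within 6 mm either way along y of this point, not measured; about 8 N sideways shifts it.
- cover (a joint): Angle of the clear domed cover: 0 shut, 1.85 rad fully open. Hinge line along the dryer's x at its +y end, at rim height. The cover is a thin clear open-bottomed box, 160 mm long, 110 wide, 55 high, 0.15 kg. Open, it stands up past the +y end, its outer top face towards +y. Pushed over towards -y below about 1.2 rad, it sinks shut by itself on a damped hinge in about 3 s.
- cover_end (a point): Middle of the edge between the cover's outer top face and its free end face: 160 mm from the hinge line along the cover and 55 mm out. Seen open, it is at the top, on the +y side. A grey lip 40 mm wide stands 12 mm out from the end face.
- spare: Second carrier without lenses, same bar and grip plate, on the other drip stand. Bystander. Origin: middle of the bar's underside.
- stand_a: Fixed drip stand of the loaded carrier: tray 90 mm (x) by 156 mm (y); two notched uprights at y = +-62 mm carry the bar 80 mm above the bench and rise to 90 mm beside it; the notches, 16 mm wide, are open upwards. Origin under its middle.
- stand_b: The other drip stand, same shape, with the empty carrier.
- spectacles: Folded spectacles, 135 mm by 25 mm, 42 mm high. Bystander; origin under its middle.
- pliers: Frame pliers lying flat, 160 mm long. Bystander.
- screwdriver: Small screwdriver, 130 mm long, lying. Bystander.
- spray: White spray bottle, 42 mm diameter, 130 mm high. Bystander; origin under its middle.
- screw_jar: Small jar, 36 mm diameter, 38 mm high. Bystander; origin under its middle.
- case: Black spectacle case 62 by 160 by 38 mm. Bystander; origin under its middle.

How it is judged:
By the outcome, as a careful person would: the job done as asked, in the order asked, and still so for the second after the job is handed in, with the robot touching nothing.
It also fails if it takes over 72 s, if anything falls off the work surface, if the arm or the gripper's body presses on something with over 40 N, if the wrist force passes 120 N, or if a joint passes its speed limit or range.

## Robot

A 7-joint arm with a two-finger parallel gripper is mounted at the origin on the work surface. World frame = base frame: x ahead of the robot, y to its left, z up, the work surface at z = 0. Lengths are in m, angles in rad, forces in N, time in s.
With the tool pointing down it reaches from about 0.425 to 0.875 m from the base axis. Payload 4.7 kg.
Tool frame: the origin (TCP) lies on the centre line of the jaws, within the pads' length; the fingertips stand ahead of it and the grasp point (between the pads) lies 8 mm behind it (ctrl.finger_overhang is the x of the fingertips in the tool frame, in m); x points along the fingers, z is the direction in which the jaws open and shut, and the axes are right-handed (so a half turn about x gives the same grasp; the last joint's range is limited). The gripper opens to 87 mm and grips with 3 to 60 N. Pads are 19 mm wide; open, the fingers measure 117 mm over their backs; the gripper's body (75 mm by 190 mm) begins 51 mm behind the grasp point.
Start: joints at [1.334, 0.321, -0.07, 1.45, 0.023, 1.371, -0.057], TCP at [0.161, -0.63, 0.197] pointing down, gripper open.
Joint ranges: [-2.86, 2.86], [-0.3, 2.09], [-1.38, 1.24], [0.06, 2.45], [-1.56, 4.7], [0.09, 2.05], [-2.69, 2.69]. Speed limits (rad/s): [2.57, 2.57, 3.14, 3.14, 3.14, 3.14, 3.14].

## Interface

Orientations are given as a rotation vector (axis times angle).
In Python, from bench import readout, viewer, job, nets, ctrl gives the robot as it stands.
- The arm moves only by the shell command python3 -m creep 'ROWS' [FORCE]. ROWS is JSON, a list of rows, each an object with "linear": the shift along the tool's x, y, z in m, a list of three; "twist": the turn, a rotation vector about the tool's x, y, z in degrees, a list of three; "fingers": the gripper's target within -1 to 1 (shut at 1, half-way at 0, fully open at -1). A call has 1 to 8 rows; each row is the pose to reach, as a shift and turn from the pose commanded when the call began, along the tool's axes at that moment; what a row does not reach only later rows make up. A row lasts 1/12 s, in which the tool goes at most 41.7 mm and 7.16 degrees, less where a joint would pass 70% of its speed; a pose out of reach is approached as far as the arm can. A call with a gripper value outside its range is refused whole. The fingers move at their own pace and stop on an object; FORCE is the grip in N (left out, the last holds). Time passes only in rows, so rows that repeat a pose let the fingers close. It gives the time, the measured TCP pose, the force and the opening at its end, in the units of the state.
- readout.get_state(): the state, without advancing time (a new reading comes with each control period).
- viewer.get_image(name): name is "scene" or "top" or "wrist"; returns (picture, depth): 480x640x3 uint8, red, green, blue; 480x640 float32, m along the optical axis (not along the pixel's ray), 0 where there is no reading.
- viewer.camera_params(name): a dict with "K" (3x3 intrinsics, pixels), "k1" (the pictures are not rectified: a ray, as slopes to the right and down, at radius r is drawn at 1 + k1 r^2 times it, then the intrinsics apply), "cam_to_world" (4x4, takes a point from camera to world coordinates). Camera axes: x right, y down, z forward; pixel columns grow to the right and rows downward; lengths in m; the calibration is good to about 2 mm. A picture is of the moment at which its call begins: read the wrist's pose just before it. camera_params takes no time and is no camera call; for the wrist camera it gives the pose at the moment of the call.
- job.close_job(): hands the job in, once; it reports no verdict.
Trained networks look in the newest picture that a camera, given by its name, has taken for a name from the list of things; names that differ only in an ending like _2 or _b are one class to them, and where a whole thing is asked for, a point or a joint stands for the part that bears it (a point fixed in the world has none). Each returns a list of dicts, best first, with "conf" (0 to 1); they miss things now and then, are a little off and sometimes report something else, mostly with a low value. They report only what shows in the picture. A call takes as long as a camera call.
- nets.boxes_of(camera, label): "centre" ([x, y, z] in m, in world coordinates, good to about 4 mm: the middle of the surface that is visible of it).
- nets.place_of(camera, label): "centre" ([x, y, z] in m, in world coordinates, good to about 4 mm: a listed point, or the origin of a listed thing).
The state is a dict: "time": time; "joint_positions": joint angles; "qd": joint speeds; "joint_torque": joint torques, N m; "position": TCP position; "tool_rot": TCP orientation; "ft_force": force on the tool from outside, world axes, zero at the start; "torque": the same for the moment, N m; "grip_width": opening from 0.0 (shut) to 1.0 (fully open).
Only numpy, scipy, OpenCV 4.12 (cv2) and the standard library are available. Lean on these libraries where they do the work, as an engineer would, in place of code of your own. Each camera call takes 0.05 s, during which the arm holds its last target.

## Working session

There is one attempt and no reset: what is moved stays moved. The work goes in short steps, Python scripts to look and compute and a shell command to move; the robot and the scene stay as the last step left them, time stands still between calls to the robot, and variables do not carry over. Pictures are saved under pics/ and viewed, and the job is handed in when it is done.

```bash
ls; mkdir -p pics
python3 - <<'E'
from bench import readout, viewer, job, nets, ctrl
import cv2
s=readout.get_state(); print(s); print(ctrl.finger_overhang)
for n in ("scene","top","wrist"):
    im,d=viewer.get_image(n); cv2.imwrite(f"pics/{n}0.png",im[:,:,::-1])
    p=viewer.camera_params(n); print(n,p)
for n in ("scene","top"):
    for l in ("carrier","carrier_grip","dryer","rim","nest","cover_end","stand_a","lens_foot","spare"):
        print(n,l,[( [round(float(x),3) for x in r["centre"]],round(r["conf"],2)) for r in nets.place_of(n,l)])
print(readout.get_state()["time"])
E
```

```text
pics
{'time': 0.0, 'joint_positions': array([ 1.33411976,  0.32185081, -0.07008135,  1.45170526,  0.02259414,
        1.37083145, -0.05688956]), 'qd': array([-0.00164218, -0.00022874,  0.00102343,  0.00258559, -0.00016046,
        0.00140349,  0.00096227]), 'joint_torque': array([ 2.33416386e-04, -4.91288602e+01, -4.03900445e-01, -3.12530959e+01,
       -6.37785648e-02,  4.36322833e-02,  1.90002629e-04]), 'position': array([ 0.16109231, -0.62906756,  0.19602832]), 'tool_rot': array([ 1.02368118,  1.31915427, -1.02175784]), 'ft_force': array([0.26458411, 0.35257454, 0.09244008]), 'torque': array([ 0.01567134, -0.03724287, -0.03463031]), 'grip_width': 0.9997336294429355}
0.011
scene {'K': array([[572.38817914,   0.        , 315.81749402],
       [  0.        , 572.38817914, 236.14622783],
       [  0.        ,   0.        ,   1.        ]]), 'k1': -0.02441744030594784, 'cam_to_world': array([[ 0.73495027,  0.39167178, -0.55357142,  1.21756603],
       [ 0.6780977 , -0.41771292,  0.60473087, -0.7101971 ],
       [ 0.00562208, -0.81982262, -0.57258996,  0.78531129],
       [ 0.        ,  
[... 1414 characters left out ...]
6, 0.001], 0.94), ([0.632, -0.221, 0.001], 0.76)]
scene lens_foot [([0.463, -0.224, 0.015], 0.8)]
scene spare [([0.633, -0.223, 0.08], 0.68)]
top carrier [([0.462, -0.227, 0.081], 0.77)]
top carrier_grip [([0.465, -0.224, 0.109], 0.7)]
top dryer [([0.611, 0.136, 0.006], 0.83)]
top rim [([0.608, 0.133, 0.094], 0.9), ([0.462, -0.223, 0.109], 0.67), ([0.632, -0.221, 0.077], 0.66), ([0.718, -0.404, 0.003], 0.59)]
top nest [([0.608, 0.137, 0.049], 0.98)]
top cover_end [([0.651, 0.312, 0.235], 0.6)]
top stand_a [([0.628, -0.221, 0.002], 0.73), ([0.462, -0.229, 0.001], 0.58)]
top lens_foot [([0.461, -0.225, 0.013], 0.93), ([0.386, 0.351, 0.001], 0.22)]
top spare [([0.632, -0.22, 0.077], 0.59)]
1.05
```

View pics/scene0.png

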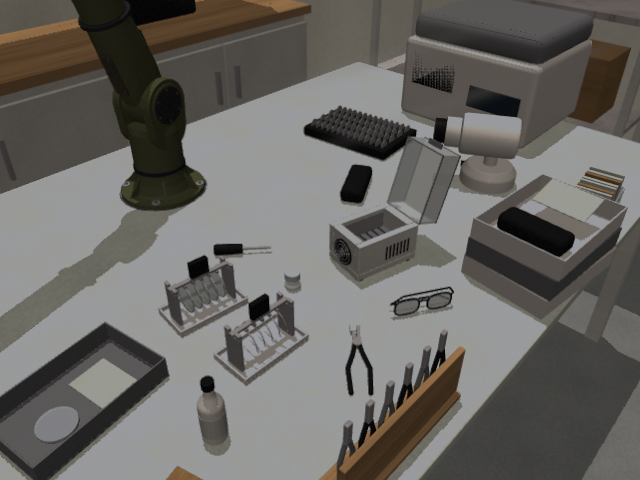

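View pics/top0.png

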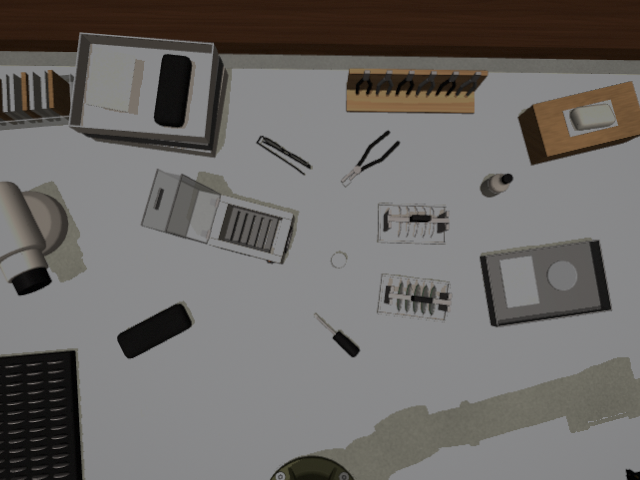

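View pics/wrist0.png

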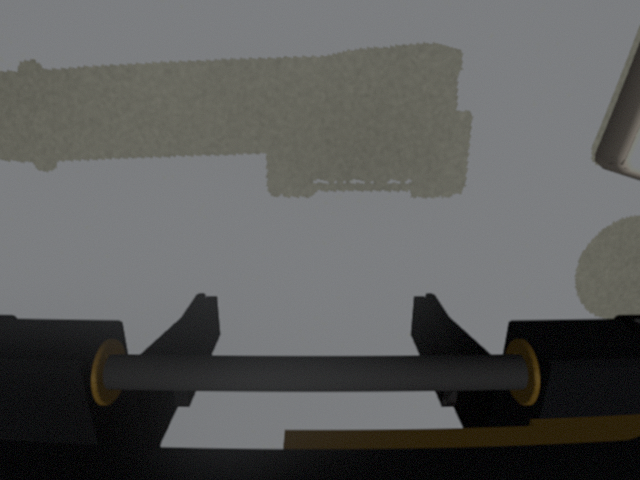

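The carrier with the lenses is the nearer one: grip at about (422,299) in the top view, z 0.08. The spare is at (420,218). The dryer sits at about (250,228), turned roughly -14° with its cover open on the left (+y). Next I measure the yaws and centres from depth.

```bash
cat > h.py <<'E'
import numpy as np, cv2
from bench import readout, viewer, nets, ctrl
from scipy.spatial.transform import Rotation as R
def cloud(n, d, p):
    K=p["K"];v,u=np.nonzero(d>0);z=d[v,u]
    pts=np.stack([u,v],1).astype(np.float64)[:,None]
    k=p["k1"]
    x=(u-K[0,2])/K[0,0];y=(v-K[1,2])/K[1,1]
    xu,yu=x.copy(),y.copy()
    for _ in range(6):
        f=1+k*(xu**2+yu**2);xu,yu=x/f,y/f
    P=np.stack([xu*z,yu*z,z],1);T=p["cam_to_world"]
    return P@T[:3,:3].T+T[:3,3],u,v
def proj(P,p):
    T=p["cam_to_world"];c=(np.asarray(P)-T[:3,3])@T[:3,:3]
    x,y=c[...,0]/c[...,2],c[...,1]/c[...,2];f=1+p["k1"]*(x*x+y*y);K=p["K"]
    return np.stack([K[0,0]*x*f+K[0,2],K[1,1]*y*f+K[1,2]],-1)
def rect(P):
    (c,s,a)=cv2.minAreaRect(P[:,:2].astype(np.float32));return np.round(c,4),np.round(s,4),round(a,2)
def tool():
    s=readout.get_state();return s,R.from_rotvec(s["tool_rot"]).as_matrix()
def rows(target_p,target_R):
    s,M=tool();print("lin mm",np.round(1000*M.T@(target_p-s["position"]),1),"twist",np.round(np.degrees(R.from_matrix(M.T@target_R).as_rotvec()),2),"t",s["time"])
E
python3 - <<'E'
from h import *
for n in ("top","scene"):
    im,d=viewer.get_image(n);p=viewer.camera_params(n);P,u,v=cloud(n,d,p)
    def sel(c,r,z0,z1):
        m=(np.hypot(P[:,0]-c[0],P[:,1]-c[1])<r)&(P[:,2]>z0)&(P[:,2]<z1);return P[m]
    a=sel((.61,.135),.105,.088,.101);print(n,"rim",len(a),rect(a),np.median(a[:,2]))
    g=sel((.462,-.225),.04,.105,.13);print("grip",len(g),rect(g),g[:,2].max())
    b=sel((.462,-.225),.09,.078,.096);print("bar",len(b),rect(b))
    np.save(f"pics/P_{n}.npy",P)
    t=cv2.resize(im[150:280,120:320] if n=="top" else im[120:300,300:480],None,fx=4,fy=4,interpolation=cv2.INTER_CUBIC)[:600,:800]
    cv2.imwrite(f"pics/{n}_dry.png",t[:,:,::-1])
    t=cv2.resize(im[260:340,360:470] if n=="top" else im[230:350,150:320],None,fx=5 if n!='top' else 7,fy=5 if n!='top' else 7,interpolation=cv2.INTER_CUBIC)[:600,:800]
    cv2.imwrite(f"pics/{n}_car.png",t[:,:,::-1])
E
```

```text
top rim 2250 (array([0.6122, 0.147 ]), array([0.1844, 0.1105]), 76.02) 0.09508382333674592
grip 118 (array([ 0.4632, -0.2256]), array([0.0394, 0.0117]), 83.42) 0.12764582822018955
bar 339 (array([ 0.4644, -0.2265]), array([0.1342, 0.0398]), 82.8)
scene rim 1539 (array([0.6146, 0.146 ]), array([0.1835, 0.1175]), 75.36) 0.09551821666592064
grip 229 (array([ 0.4661, -0.2246]), array([0.0411, 0.0178]), 85.2) 0.1262200420922046
bar 538 (array([ 0.4662, -0.224 ]), array([0.1329, 0.0457]), 83.21)
```

View pics/top_dry.png

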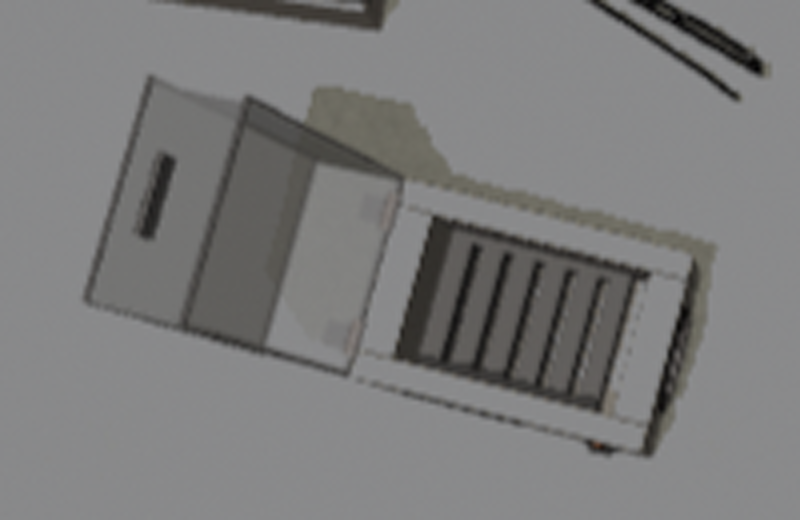

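View pics/top_car.png

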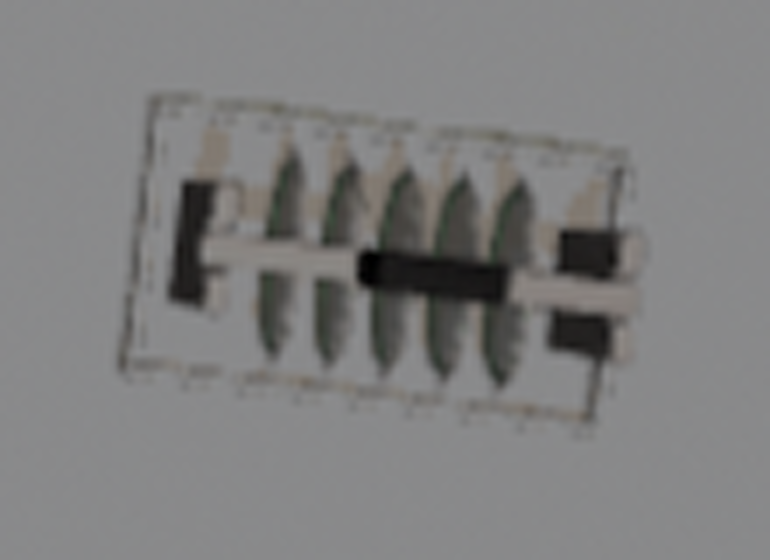

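View pics/scene_dry.png

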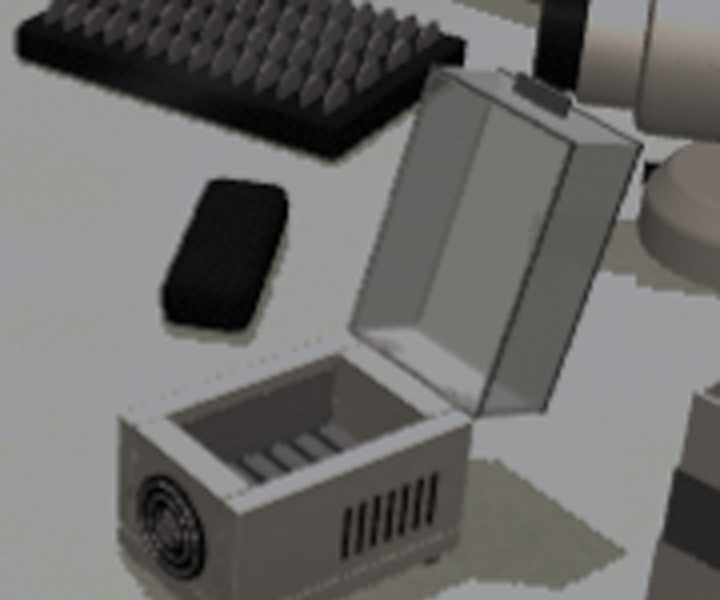

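View pics/scene_car.png

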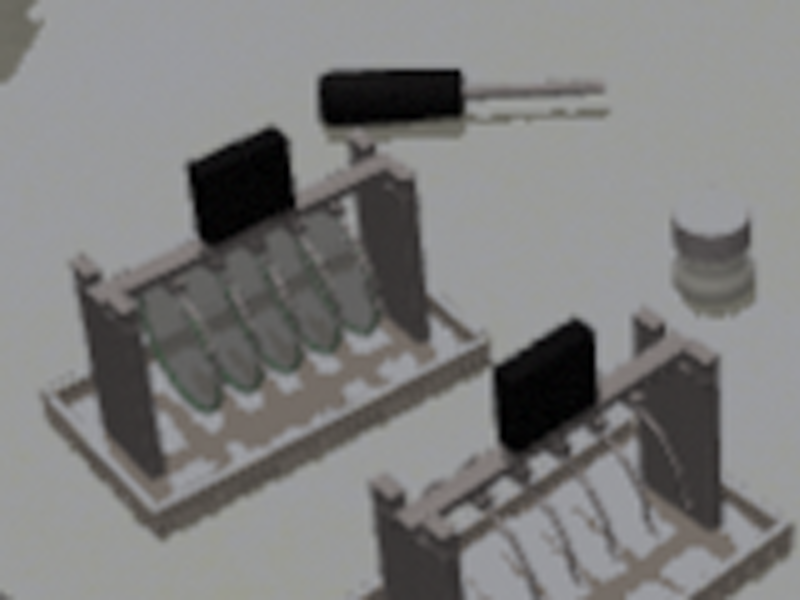

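Run:
```python
from h import *
s,M=tool();print(np.round(M,3))
p=viewer.camera_params("wrist")["cam_to_world"];print("cam in tool",M.T@(p[:3,3]-s["position"]), "\n",np.round(M.T@p[:3,:3],3))
P=np.load("pics/P_top.npy")
yaw=np.radians(-14.0);A=np.array([[np.cos(yaw),-np.sin(yaw)],[np.sin(yaw),np.cos(yaw)]])
for n in("top","scene"):
    P=np.load(f"pics/P_{n}.npy")
    Q=(P[:,:2]-[.61,.135])@A
    m=(abs(P[:,2]-.095)<.004)&(abs(Q[:,0])<.07)&(Q[:,1]>-.1)&(Q[:,1]<.07)
    q=Q[m];print(n,"x",np.percentile(q[:,0],[.3,99.7]),"ymin",np.percentile(q[:,1],[.3]))
    # well hole
    for lo,hi in((-.02,.02),):
        mm=m&(abs(Q[:,0])<.03);print(" well y ends",np.sort(Q[mm][:,1])[[-1]],Q[mm&(Q[:,1]<0)][:,1].max() , Q[mm&(Q[:,1]>0)][:,1].min())
        mm=m&(abs(Q[:,1])<.05);print(" well x", Q[mm&(Q[:,0]<0)][:,0].max(),Q[mm&(Q[:,0]>0)][:,0].min())
    # edge lines for yaw: outer x sides
    w=m&(P[:,2]>.09)
    for sgn in(-1,1):
        ys=np.arange(-.075,.07,.006);e=[]
        for y in ys:
            k=w&(abs(Q[:,1]-y)<.003)
            e.append((sgn*Q[k][:,0]).max()*sgn if k.any() else np.nan)
        e=np.array(e);ok=np.isfinite(e);c=np.polyfit(ys[ok],e[ok],1);print(" side",sgn,"slope deg",np.degrees(c[0]),"x0",c[1])
```

```text
[[-0.     0.969  0.248]
 [-0.     0.248 -0.969]
 [-1.    -0.     0.   ]]
cam in tool [-1.88298449e-01  8.60764723e-02 -7.00368774e-05] 
 [[-0.001 -0.307  0.952]
 [ 0.    -0.952 -0.307]
 [ 1.    -0.     0.001]]
top x [-0.05573836  0.05400768] ymin [-0.07964233]
 well y ends [0.06990289] -0.059826355282358766 0.05936958409628315
 well x -0.04074988115132483 0.03877270840489529
 side -1 slope deg 0.1840111083193395 x0 -0.05538634023030109
 side 1 slope deg 0.08366832441281942 x0 0.05347300496526314
scene x [-0.05618507  0.05812273] ymin [-0.07910581]
 well y ends [0.06972255] -0.0556544656476092 0.0593702244455567
 well x -0.035391248116230824 0.03947680388813969
 side -1 slope deg 0.19099338486236064 x0 -0.05383191542185876
 side 1 slope deg 0.28355357692424876 x0 0.056906326812567264
```

```bash
python3 -m creep '[{"linear":[0,0.26,-0.21],"twist":[-55,0,0],"fingers":-1},{"linear":[0,0.26,-0.21],"twist":[-55,0,0],"fingers":-1},{"linear":[0,0.26,-0.21],"twist":[-55,0,0],"fingers":-1},{"linear":[0,0.26,-0.21],"twist":[-55,0,0],"fingers":-1},{"linear":[0,0.26,-0.21],"twist":[-55,0,0],"fingers":-1},{"linear":[0,0.26,-0.21],"twist":[-55,0,0],"fingers":-1},{"linear":[0,0.26,-0.21],"twist":[-55,0,0],"fingers":-1},{"linear":[0,0.26,-0.21],"twist":[-55,0,0],"fingers":-1}]' 20
cat >> h.py <<'E'
def down(yawdeg):
    y=np.radians(yawdeg);z=np.array([np.cos(y),np.sin(y),0]);x=np.array([0,0,-1.]);return np.stack([x,np.cross(z,x),z],1)
E
python3 -c "
from h import *
rows(np.array([.4635,-.2255,.2]),down(-7))"
```

```text
time: 1.82
position: [0.3614, -0.3607, 0.1975]
tool_rot: [0.277, 1.552, -0.279]
ft_force: [1.1, -0.3, 0.4]
grip_width: 1.0
lin mm [ -2.6 162.3  48.9] twist [-13.3    0.03   0.05] t 1.8167
```

```bash
python3 -m creep '[{"linear":[0,0.162,0.049],"twist":[-13.3,0,0],"fingers":-0.2},{"linear":[0,0.162,0.049],"twist":[-13.3,0,0],"fingers":-0.2},{"linear":[0,0.162,0.049],"twist":[-13.3,0,0],"fingers":-0.2},{"linear":[0,0.162,0.049],"twist":[-13.3,0,0],"fingers":-0.2},{"linear":[0,0.162,0.049],"twist":[-13.3,0,0],"fingers":-0.2},{"linear":[0,0.162,0.049],"twist":[-13.3,0,0],"fingers":-0.2}]'
python3 -c "
from h import *
rows(np.array([.4635,-.2255,.1]),down(-7))
im,d=viewer.get_image('wrist');p=viewer.camera_params('wrist');cv2.imwrite('pics/w1.png',im[:,:,::-1])
P,u,v=cloud('wrist',d,p)
for z0,z1 in((.112,.126),(.078,.092)):
  m=(np.hypot(P[:,0]-.464,P[:,1]+.225)<(.04 if z0>.1 else .08))&(P[:,2]>z0)&(P[:,2]<z1)&((abs(P[:,0]-.464)<.03)|(z0>.1));print(m.sum(),rect(P[m]),P[m][:,2].max())
print([(r['centre'],r['conf']) for r in nets.place_of('wrist','carrier_grip')],[(r['centre'],r['conf']) for r in nets.place_of('wrist','carrier')])
"
```

```text
time: 2.32
position: [0.4653, -0.2249, 0.1975]
tool_rot: [0.095, 1.568, -0.095]
ft_force: [-0.6, -0.3, 0.3]
grip_width: 0.651
lin mm [97.5 -0.8 -1.8] twist [ 0.06  0.05 -0.01] t 2.3167
971 (array([ 0.4627, -0.2274]), array([0.0397, 0.0113]), 82.81) 0.12461948673257095
2460 (array([ 0.4633, -0.2284]), array([0.1339, 0.0398]), 83.27) 0.09194002200136692
[] [([0.4637, -0.228, 0.082], 0.88)]
```

View pics/w1.png

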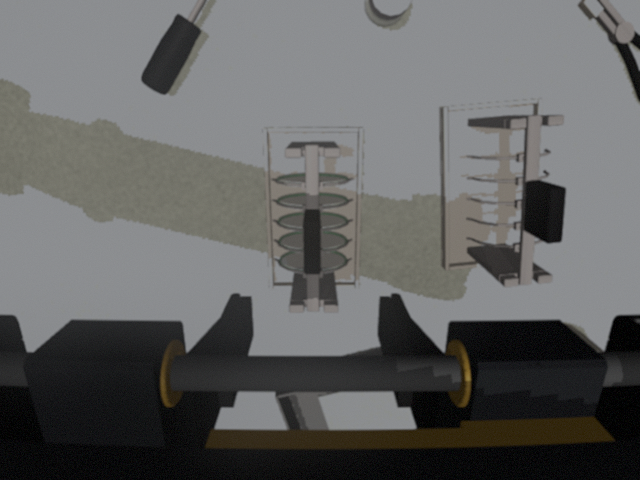

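```bash
python3 -m creep '[{"linear":[0,-0.002,-0.002],"twist":[0,0,0],"fingers":-0.3},{"linear":[0.035,-0.002,-0.002],"twist":[0,0,0],"fingers":-0.3},{"linear":[0.065,-0.002,-0.002],"twist":[0,0,0],"fingers":-0.3},{"linear":[0.085,-0.002,-0.002],"twist":[0,0,0],"fingers":-0.3},{"linear":[0.0975,-0.002,-0.002],"twist":[0,0,0],"fingers":-0.3},{"linear":[0.0975,-0.002,-0.002],"twist":[0,0,0],"fingers":-0.3},{"linear":[0.0975,-0.002,-0.002],"twist":[0,0,0],"fingers":-0.3}]'
python3 -c "
from h import *
rows(np.array([.463,-.2267,.1]),down(-7))"
```

```text
time: 3.05
position: [0.4608, -0.2307, 0.0998]
tool_rot: [0.102, 1.569, -0.102]
ft_force: [0.0, -0.4, 0.7]
grip_width: 0.647
lin mm [-0.2  4.2  1.7] twist [-0.42 -0.02 -0.01] t 3.05
```

```bash
python3 -m creep '[{"linear":[0,0.004,0.002],"twist":[-0.4,0,0],"fingers":-0.3},{"linear":[0,0.004,0.002],"twist":[-0.4,0,0],"fingers":-0.3},{"linear":[0,0.004,0.002],"twist":[-0.4,0,0],"fingers":-0.3}]'
python3 -c "
from h import *
rows(np.array([.463,-.2267,.1]),down(-7))"
```

```text
time: 3.3
position: [0.4649, -0.2262, 0.1011]
tool_rot: [0.093, 1.566, -0.095]
ft_force: [0.2, -0.2, 0.3]
grip_width: 0.649
lin mm [ 1.1 -0.7 -1.9] twist [0.11 0.14 0.06] t 3.3
```

```bash
cat >> h.py <<'E'
def avg(n=6):
    S=[]
    for _ in range(n):
        viewer.get_image("top");s=readout.get_state();S.append(np.r_[s["position"],s["ft_force"],s["torque"],s["tool_rot"]])
    S=np.array(S);return S.mean(0),S.std(0)
E
python3 -c "
from h import *
m,s=avg();print(np.round(m,4),'\n',np.round(s,4))"
```

```text
[ 0.4641 -0.2263  0.1003  0.1484 -0.1161  0.0703 -0.0339 -0.0934  0.016
  0.0942  1.5678 -0.0954] 
 [3.000e-04 0.000e+00 3.000e-04 7.368e-01 4.682e-01 4.975e-01 1.590e-02
 2.860e-02 1.990e-02 4.000e-04 5.000e-04 1.000e-04]
```

```bash
python3 -m creep '[{"linear":[0,0,-0.001],"twist":[0,0,0],"fingers":1},{"linear":[0,0,-0.001],"twist":[0,0,0],"fingers":1},{"linear":[0,0,-0.001],"twist":[0,0,0],"fingers":1},{"linear":[0,0,-0.001],"twist":[0,0,0],"fingers":1},{"linear":[0,0,-0.001],"twist":[0,0,0],"fingers":1},{"linear":[0,0,-0.001],"twist":[0,0,0],"fingers":1},{"linear":[0,0,-0.001],"twist":[0,0,0],"fingers":1},{"linear":[0,0,-0.001],"twist":[0,0,0],"fingers":1}]' 20
python3 -c "
from h import *
m,s=avg(4);print(np.round(m,4),'\n',np.round(s,4),readout.get_state()['grip_width'])"
```

```text
time: 4.27
position: [0.4627, -0.2259, 0.0996]
tool_rot: [0.095, 1.569, -0.095]
ft_force: [0.1, -1.7, 0.6]
grip_width: 0.125
[ 4.6270e-01 -2.2600e-01  9.9600e-02 -2.2780e-01 -1.3820e-01  3.2070e-01
 -7.5000e-03 -1.0370e-01  1.5000e-03  9.4900e-02  1.5687e+00 -9.5000e-02] 
 [0.     0.     0.     0.3602 0.4984 0.4047 0.0257 0.0294 0.0241 0.
 0.     0.    ] 0.018264639455662247
```

```bash
python3 -c "
from h import *
print(readout.get_state()['grip_width'])
for n in('wrist','scene'):
  im,d=viewer.get_image(n);
  if n=='scene': im=cv2.resize(im[200:350,120:320],None,fx=4,fy=4)
  cv2.imwrite(f'pics/{n}2.png',im[:,:,::-1])
print(readout.get_state())
"
```

```text
0.018264639455662247
{'time': 4.5667, 'joint_positions': array([ 0.90550532,  0.14189335, -0.53757746,  1.88895862,  0.08018854,
        1.13177134,  0.21729717]), 'qd': array([-0.0019406 ,  0.00095596, -0.00054214,  0.00083977, -0.00120381,
        0.00076422,  0.00171238]), 'joint_torque': array([-9.26470530e-04, -3.28280818e+01, -2.07799092e+00, -2.87749386e+01,
       -4.79476992e-02,  5.36647229e-02,  3.51124493e-05]), 'position': array([ 0.46270897, -0.22600747,  0.09964802]), 'tool_rot': array([ 0.09488777,  1.56872992, -0.09503035]), 'ft_force': array([-0.16352951,  0.09296084, -0.79981515]), 'torque': array([ 0.0254047 , -0.1275389 , -0.01725599]), 'grip_width': 0.00944828424301843}
```

View pics/wrist2.png

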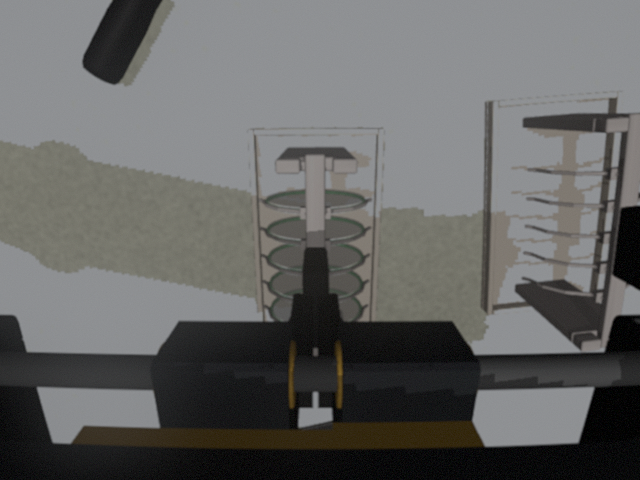

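View pics/scene2.png

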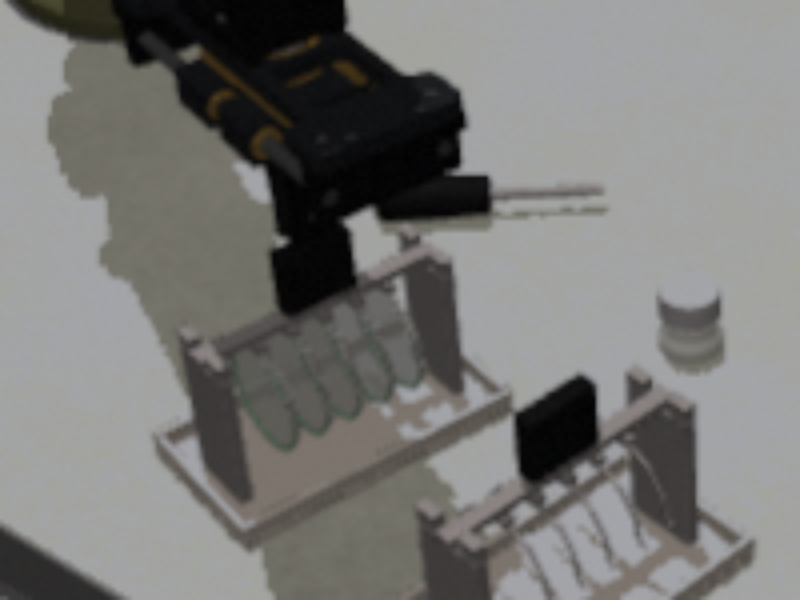

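```bash
python3 -m creep '[{"linear":[-0.004,0,0],"twist":[0,0,0],"fingers":1},{"linear":[-0.01,0,0],"twist":[0,0,0],"fingers":1},{"linear":[-0.02,0,0],"twist":[0,0,0],"fingers":1},{"linear":[-0.02,0,0],"twist":[0,0,0],"fingers":1}]' 20
python3 -c "
from h import *
print(readout.get_state()['grip_width'],avg(4)[0])
for n in('wrist','scene'):
  im,d=viewer.get_image(n);
  if n=='scene': im=cv2.resize(im[200:350,120:320],None,fx=4,fy=4)
  else: im=cv2.resize(im[230:430,200:450],None,fx=3,fy=3)
  cv2.imwrite(f'pics/{n}3.png',im[:,:,::-1])
"
```

```text
time: 4.9
position: [0.4642, -0.2266, 0.1222]
tool_rot: [0.093, 1.565, -0.096]
ft_force: [-0.5, -0.1, 1.5]
grip_width: 0.005
0.005179718752577192 [ 0.4632081  -0.22626103  0.12045261  0.00283255 -0.10068183  0.09197484
 -0.03457585 -0.06217966  0.00576455  0.09429209  1.56742147 -0.0957175 ]
```

View pics/wrist3.png

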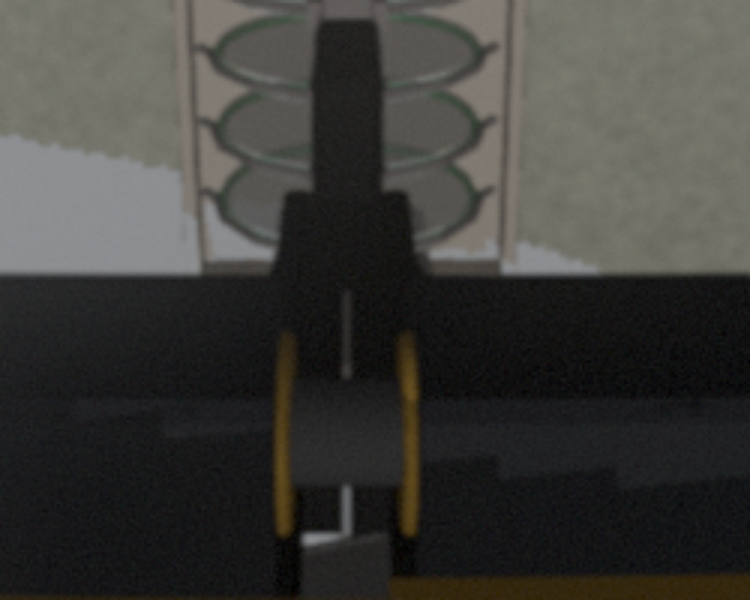

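View pics/scene3.png

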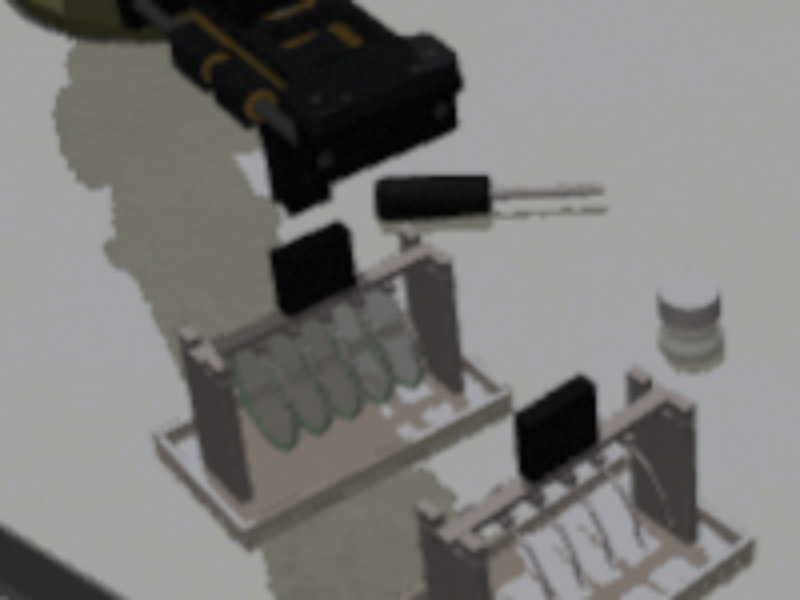

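```bash
python3 -c "
from h import *
s,M=tool()
p=viewer.camera_params('scene')
print(proj(s['position']+M@[.011,0,0],p),proj([.463,-.2265,.122],p), s['position'])
p=viewer.camera_params('wrist')
print('w tip',proj(s['position']+M@[.011,0,0],p),proj(s['position'],p),proj([.463,-.2265,.122],p),proj([.4654,-.2066,.122],p),proj([.4606,-.2464,.122],p))
im,d=viewer.get_image('top');im=cv2.resize(im[250:350,350:480],None,fx=6,fy=6);cv2.imwrite('pics/t3.png',im[:,:,::-1])
print(nets.place_of('scene','carrier_grip'))
im,d=viewer.get_image('scene');P,u,v=cloud('scene',d,viewer.camera_params('scene'))
m=(np.hypot(P[:,0]-.463,P[:,1]+.2265)<.06)&(P[:,2]>.1)
print(np.c_[u,v,P][m][::25].round(3)[:40])
"
```

```text
[195.90804325 265.76684325] [195.01794474 260.38381506] [ 0.46244097 -0.2258994   0.1193685 ]
w tip [312.93254    283.59367435] [312.82193728 292.09949685] [314.03526129 295.22003258] [313.97668673 257.79390125] [314.09129063 330.29242428]
[{'centre': [0.462, -0.2225, 0.1069], 'conf': 0.81}, {'centre': [0.7143, -0.4047, -0.0022], 'conf': 0.5}]
[[ 1.43e+02  0.00e+00  4.05e-01 -2.15e-01  5.83e-01]
 [ 1.46e+02  1.00e+00  4.10e-01 -2.13e-01  5.82e-01]
 [ 1.47e+02  2.00e+00  4.12e-01 -2.14e-01  5.81e-01]
 [ 1.47e+02  3.00e+00  4.13e-01 -2.14e-01  5.80e-01]
 [ 1.43e+02  4.00e+00  4.11e-01 -2.20e-01  5.79e-01]
 [ 1.68e+02  4.00e+00  4.23e-01 -1.84e-01  5.75e-01]
 [ 1.61e+02  5.00e+00  4.26e-01 -1.98e-01  5.76e-01]
 [ 1.54e+02  6.00e+00  4.26e-01 -2.11e-01  5.77e-01]
 [ 1.44e+02  7.00e+00  4.16e-01 -2.22e-01  5.76e-01]
 [ 1.69e+02  7.00e+00  4.29e-01 -1.87e-01  5.72e-01]
 [ 1.58e+02  8.00e+00  4.32e-01 -2.08e-01  5.74e-01]
 [ 1.36e+02  9.00e+00  4.05e-01 -2.30e-01  5.72e-01]
 [ 1.62e+02  9.00e+00  4.35e-01 -2.04e-01  5.73e-01]
 [ 1.37e+02  1.00e+01  4.11e-01 -2.32e-01  5.72e-01]
 [ 1.62e+02 
[... 666 characters left out ...]
 5.65e-01]
 [ 1.50e+02  1.60e+01  4.41e-01 -2.30e-01  5.68e-01]
 [ 1.75e+02  1.60e+01  4.55e-01 -1.96e-01  5.64e-01]
 [ 1.39e+02  1.70e+01  4.33e-01 -2.44e-01  5.68e-01]
 [ 1.64e+02  1.70e+01  4.54e-01 -2.14e-01  5.66e-01]
 [ 1.28e+02  1.80e+01  4.14e-01 -2.51e-01  5.65e-01]
 [ 1.53e+02  1.80e+01  4.48e-01 -2.30e-01  5.67e-01]
 [ 1.78e+02  1.80e+01  4.61e-01 -1.95e-01  5.62e-01]
 [ 1.41e+02  1.90e+01  4.39e-01 -2.44e-01  5.66e-01]
 [ 1.66e+02  1.90e+01  4.52e-01 -2.10e-01  5.62e-01]
 [ 1.29e+02  2.00e+01  4.20e-01 -2.53e-01  5.63e-01]
 [ 1.54e+02  2.00e+01  4.46e-01 -2.27e-01  5.63e-01]
 [ 1.79e+02  2.00e+01  4.67e-01 -1.97e-01  5.61e-01]
 [ 1.41e+02  2.10e+01  4.45e-01 -2.49e-01  5.65e-01]]
```

View pics/t3.png

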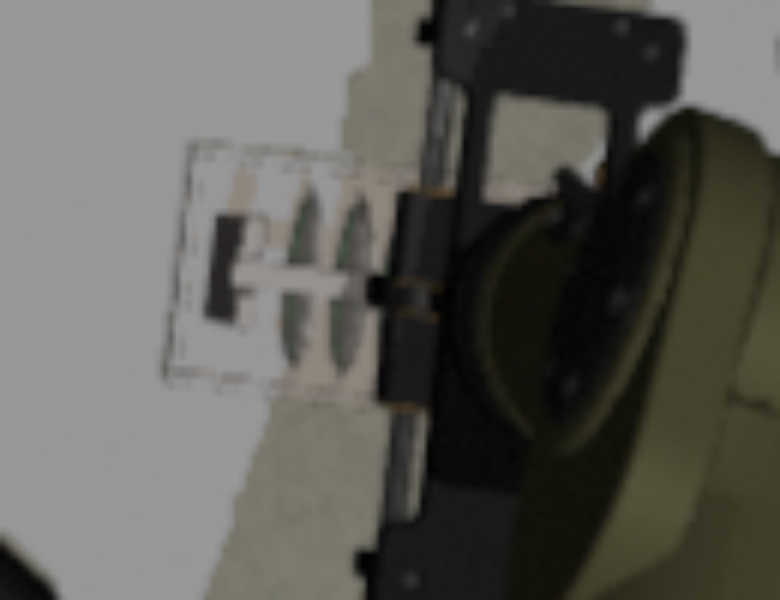

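```bash
python3 -c "
from h import *
for n,uv in(('scene',[(196,249),(193,246),(196,243),(190,240),(200,262)]),('wrist',[(305,297),(320,297),(313,297),(313,265),(305,320)]),('top',[(412,298),(420,298),(415,290)])):
  im,d=viewer.get_image(n);p=viewer.camera_params(n);P,u,v=cloud(n,d,p)
  for a in uv:
    k=(u==a[0])&(v==a[1]);print(n,a,P[k].round(4))
s,M=tool();p=viewer.camera_params('top');print(proj(s['position']+M@[.011,0,0],p),s['time'])
"
```

```text
scene (196, 249) [[ 0.4742 -0.228   0.1553]]
scene (193, 246) [[ 0.4717 -0.2319  0.1631]]
scene (196, 243) [[ 0.5411 -0.2698  0.2237]]
scene (190, 240) [[ 0.4729 -0.2372  0.1799]]
scene (200, 262) [[ 0.4734 -0.2228  0.1215]]
wrist (305, 297) [[ 0.4605 -0.2158  0.1464]]
wrist (320, 297) [[ 0.467  -0.2169  0.1457]]
wrist (313, 297) [[ 0.4641 -0.2159  0.1469]]
wrist (313, 265) [[ 0.4647 -0.21    0.1229]]
wrist (305, 320) [[ 0.461  -0.2162  0.1667]]
top (412, 298) [[ 0.466  -0.2067  0.1011]]
top (420, 298) [[ 0.4697 -0.1982  0.232 ]]
top (415, 290) [[ 0.4819 -0.2261  0.0307]]
[421.84003281 299.8041831 ] 5.5
```

```bash
python3 -c "
from bench import ctrl,readout,viewer,job,nets
for o in(ctrl,):
  print(type(o),[ (a,getattr(o,a)) for a in dir(o) if not a.startswith('_')])
"
python3 -c "
from h import *
im,d=viewer.get_image('wrist');p=viewer.camera_params('wrist');P,u,v=cloud('w',d,p)
s,M=tool();Q=(P-s['position'])@M
m=(abs(Q[:,2])<.02)&(Q[:,0]<.0)
q=Q[m];uu=v[m]
for r in range(285,480,8):
  k=uu==r
  if k.any(): print(r,q[k].mean(0).round(4),q[k].min(0).round(3),q[k].max(0).round(3))
"
```

```text
<class 'host.Robot'> [('MotionError', <class 'bench.MotionError'>), ('finger_overhang', 0.011)]
285 [-0.0031  0.0053  0.0016] [-0.005  0.004 -0.004] [-0.001  0.006  0.007]
293 [-0.0102  0.0042  0.0015] [-0.027  0.    -0.007] [-0.002  0.012  0.009]
301 [-0.0312  0.01    0.0013] [-0.035 -0.004 -0.008] [-0.002  0.012  0.01 ]
309 [-0.0385  0.0099  0.0013] [-0.043 -0.008 -0.008] [-0.003  0.012  0.01 ]
317 [-0.0452  0.0097  0.0013] [-0.049 -0.012 -0.008] [-0.004  0.012  0.01 ]
325 [-0.0904  0.0312 -0.0002] [-0.104 -0.017 -0.02 ] [-0.003  0.039  0.02 ]
333 [-0.0951  0.0314  0.    ] [-0.108 -0.008 -0.02 ] [-0.028  0.039  0.02 ]
341 [-0.1012  0.0326  0.    ] [-0.112  0.009 -0.02 ] [-0.062  0.039  0.02 ]
349 [-0.106   0.0334 -0.    ] [-0.115  0.009 -0.02 ] [-0.067  0.039  0.02 ]
357 [-1.151e-01  3.720e-02  1.000e-04] [-0.118  0.032 -0.02 ] [-0.108  0.039  0.02 ]
365 [-1.173e-01  3.670e-02  1.000e-04] [-0.12   0.032 -0.02 ] [-0.111  0.039  0.02 ]
373 [-1.184e-01  3.560e-02 -1.000e-04] [-0.121  0.031 -0.02 ] [-0.112  0.038  0.02 ]
381 [-0.1185  0.0337  0.    ] [-0.122  0.029 -0.02 ] [-0.113  0.0
[... 279 characters left out ...]
e-02 -1.000e-04] [-0.121 -0.007 -0.02 ] [-0.081  0.028  0.02 ]
421 [-0.1179  0.0228 -0.    ] [-0.121 -0.009 -0.02 ] [-0.082  0.026  0.02 ]
429 [-0.1211  0.0236 -0.0002] [-0.123 -0.005 -0.02 ] [-0.09   0.025  0.02 ]
437 [-1.241e-01  2.420e-02 -1.000e-04] [-0.126  0.023 -0.02 ] [-0.122  0.026  0.02 ]
445 [-1.262e-01  2.420e-02  1.000e-04] [-0.128  0.023 -0.02 ] [-0.125  0.026  0.02 ]
453 [-1.3e-01  2.6e-02  1.0e-04] [-0.131  0.025 -0.02 ] [-0.129  0.027  0.02 ]
461 [-0.1319  0.026  -0.    ] [-0.133  0.025 -0.02 ] [-0.131  0.027  0.02 ]
469 [-1.338e-01  2.610e-02  1.000e-04] [-0.135  0.025 -0.02 ] [-0.133  0.027  0.02 ]
477 [-0.1355  0.026  -0.0002] [-0.137  0.025 -0.02 ] [-0.134  0.028  0.02 ]
```

The closed jaws caught nothing. In both the wrist and scene depth, the real fingertips sit about 35 mm behind where the reported TCP puts them: x = -24 mm in the tool frame, not +11. The gripper body is off by the same amount. I'll lower all heights by 35 mm, reopen, go lower and check again.

```bash
python3 -m creep '[{"linear":[0,0,0],"twist":[0,0,0],"fingers":-0.3},{"linear":[0,0,0],"twist":[0,0,0],"fingers":-0.3},{"linear":[0,0,0],"twist":[0,0,0],"fingers":-0.3},{"linear":[0,0,0],"twist":[0,0,0],"fingers":-0.3},{"linear":[0.01,0,0],"twist":[0,0,0],"fingers":-0.3},{"linear":[0.025,0,0],"twist":[0,0,0],"fingers":-0.3},{"linear":[0.035,0,0],"twist":[0,0,0],"fingers":-0.3},{"linear":[0.035,0,0],"twist":[0,0,0],"fingers":-0.3}]' 20
python3 -c "
from h import *
print(avg(3)[0].round(4))
im,d=viewer.get_image('wrist');p=viewer.camera_params('wrist');P,u,v=cloud('w',d,p);cv2.imwrite('pics/w4.png',im[:,:,::-1])
s,M=tool();Q=(P-s['position'])@M
g=(P[:,2]>.112)&(P[:,2]<.126)&(np.hypot(P[:,0]-.463,P[:,1]+.2265)<.03);print('plate',rect(P[g]),P[g].mean(0))
"
```

```text
time: 6.22
position: [0.4607, -0.2251, 0.0818]
tool_rot: [0.097, 1.573, -0.093]
ft_force: [-0.9, 0.3, 0.6]
grip_width: 0.526
[ 4.622e-01 -2.257e-01  8.390e-02  4.321e-01 -4.270e-02  2.708e-01
 -1.560e-02 -1.156e-01  1.100e-03  9.560e-02  1.570e+00 -9.430e-02]
plate (array([ 0.4642, -0.2219]), array([0.056, 0.035]), 0.27) [ 0.46429285 -0.22055053  0.12177438]
```

View pics/w4.png

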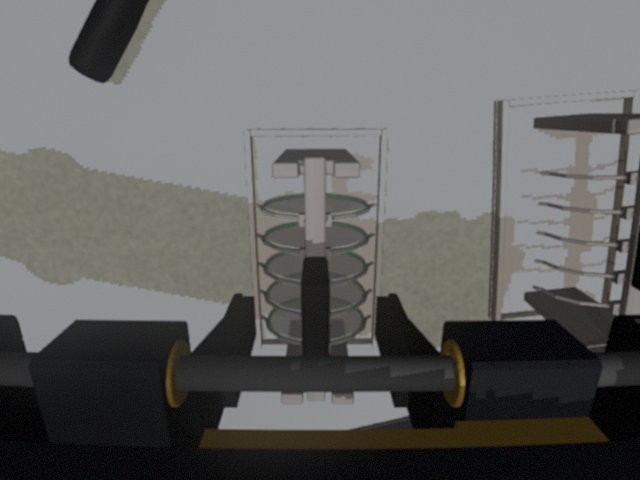

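```bash
python3 -m creep '[{"linear":[0.009,0,0],"twist":[0,0,0],"fingers":-0.3},{"linear":[0.018,0,0],"twist":[0,0,0],"fingers":-0.3},{"linear":[0.018,0,0.001],"twist":[0,0,0],"fingers":-0.3},{"linear":[0.018,0,0.001],"twist":[0,0,0],"fingers":-0.3},{"linear":[0.018,0,0.001],"twist":[0,0,0],"fingers":-0.3}]' 20
python3 -c "
from h import *
print(avg(3)[0].round(4))
"
```

```text
time: 6.83
position: [0.4637, -0.226, 0.0665]
tool_rot: [0.095, 1.569, -0.095]
ft_force: [-0.2, -0.1, 0.0]
grip_width: 0.652
[ 0.4639 -0.2262  0.0668 -0.0578  0.6387  0.5142 -0.0134 -0.0817 -0.0048
  0.0948  1.5684 -0.0951]
```

```bash
python3 -m creep '[{"linear":[0,0,0],"twist":[0,0,0],"fingers":1},{"linear":[0,0,0],"twist":[0,0,0],"fingers":1},{"linear":[0,0,0],"twist":[0,0,0],"fingers":1},{"linear":[0,0,0],"twist":[0,0,0],"fingers":1},{"linear":[0,0,0],"twist":[0,0,0],"fingers":1},{"linear":[0,0,0],"twist":[0,0,0],"fingers":1},{"linear":[0,0,0],"twist":[0,0,0],"fingers":1},{"linear":[0,0,0],"twist":[0,0,0],"fingers":1}]' 20
python3 -c "
from h import *
print(avg(4)[0].round(4),readout.get_state()['grip_width'])
"
```

```text
time: 7.65
position: [0.4636, -0.2261, 0.0666]
tool_rot: [0.095, 1.569, -0.095]
ft_force: [0.6, 0.7, 1.4]
grip_width: 0.136
[ 4.6360e-01 -2.2610e-01  6.6600e-02 -2.8530e-01  3.0700e-02  3.4400e-01
  1.1000e-03  1.2400e-02  1.1200e-02  9.4900e-02  1.5689e+00 -9.5000e-02] 0.13472338667384778
```

```bash
python3 -m creep '[{"linear":[-0.01,0,0],"twist":[0,0,0],"fingers":1},{"linear":[-0.03,0,0],"twist":[0,0,0],"fingers":1},{"linear":[-0.055,0,0],"twist":[0,0,0],"fingers":1},{"linear":[-0.08,0,0],"twist":[0,0,0],"fingers":1},{"linear":[-0.1,0,0],"twist":[0,0,0],"fingers":1},{"linear":[-0.11,0,0],"twist":[0,0,0],"fingers":1},{"linear":[-0.11,0,0],"twist":[0,0,0],"fingers":1}]' 20
python3 -c "
from h import *
print(avg(3)[0].round(4),readout.get_state()['grip_width'])
rows(np.array([.609,.135,.195]),down(-14.15))
for n in('wrist','scene'):
  im,d=viewer.get_image(n);
  if n=='scene': im=cv2.resize(im[150:350,120:340],None,fx=3,fy=3)
  cv2.imwrite(f'pics/{n}5.png',im[:,:,::-1])
"
```

```text
time: 8.43
position: [0.4653, -0.2268, 0.1794]
tool_rot: [0.093, 1.564, -0.097]
ft_force: [-0.4, -0.1, -1.9]
grip_width: 0.138
[ 0.4634 -0.226   0.1763 -0.0538  0.0434 -1.8295 -0.0071 -0.0878  0.0172
  0.095   1.5691 -0.0951] 0.13358373593337042
lin mm [-19.6 375.8 101.6] twist [ 7.22 -0.12 -0.04] t 8.5833
```

View pics/wrist5.png

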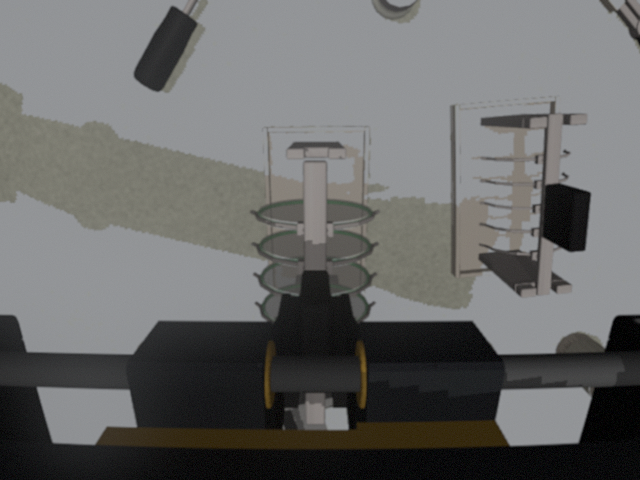

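View pics/scene5.png

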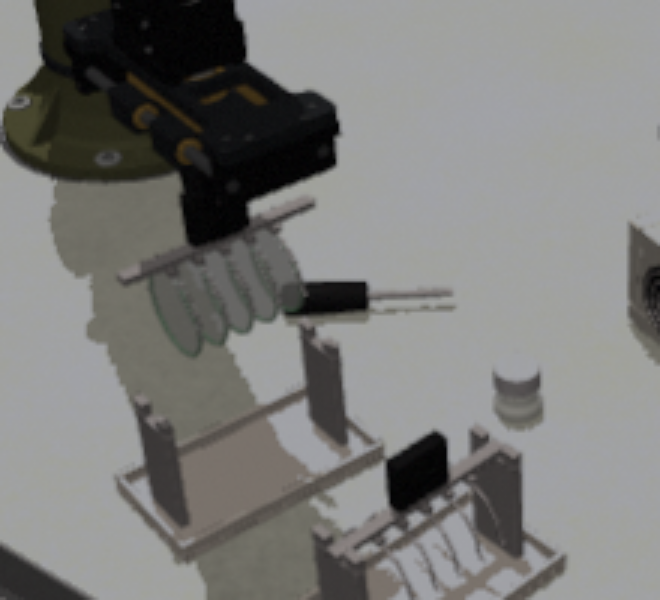

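```bash
python3 -m creep '[{"linear":[-0.005,0.02,0.005],"twist":[0,0,0],"fingers":1},{"linear":[-0.012,0.052,0.014],"twist":[1,0,0],"fingers":1},{"linear":[-0.02,0.09,0.024],"twist":[2,0,0],"fingers":1},{"linear":[-0.02,0.128,0.034],"twist":[3,0,0],"fingers":1},{"linear":[-0.02,0.166,0.044],"twist":[4,0,0],"fingers":1},{"linear":[-0.02,0.204,0.055],"twist":[5,0,0],"fingers":1},{"linear":[-0.02,0.232,0.063],"twist":[6,0,0],"fingers":1},{"linear":[-0.02,0.25,0.068],"twist":[7,0,0],"fingers":1}]' 20
python3 -c "
from h import *
rows(np.array([.609,.135,.195]),down(-14.15))
im,d=viewer.get_image('wrist');cv2.imwrite('pics/w6.png',im[:,:,::-1])
"
```

```text
time: 9.35
position: [0.5614, 0.0187, 0.1956]
tool_rot: [0.19, 1.564, -0.186]
ft_force: [0.4, 0.3, -1.8]
grip_width: 0.135
lin mm [  0.8 124.3  18.7] twist [ 0.45 -0.11 -0.12] t 9.35
```

View pics/w6.png

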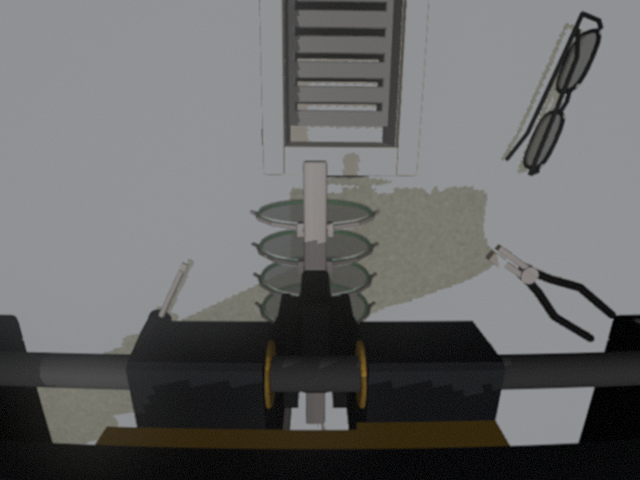

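```bash
cat >> h.py <<'E'
def dfr(P,c=(.609,.135),yaw=-14.15):
    y=np.radians(yaw);A=np.array([[np.cos(y),-np.sin(y)],[np.sin(y),np.cos(y)]]);return (P[...,:2]-c)@A
def ortho(im,p,z,xs,ys,c=(.609,.135),yaw=-14.15):
    y=np.radians(yaw);A=np.array([[np.cos(y),-np.sin(y)],[np.sin(y),np.cos(y)]])
    X,Y=np.meshgrid(xs,ys,indexing='ij');W=np.stack([X,Y],-1)@A.T+c
    W=np.concatenate([W,np.full(X.shape+(1,),z)],-1);m=proj(W,p).astype(np.float32)
    return cv2.remap(im,m[...,0],m[...,1],cv2.INTER_CUBIC)
E
python3 -c "
from h import *
viewer.get_image('top')
p=viewer.camera_params('wrist');s,M=tool();im,d=viewer.get_image('wrist');np.savez('pics/w7.npz',im=im,d=d)
P,u,v=cloud('w',d,p);Q=dfr(P)
w=(abs(P[:,2]-.095)<.006)&(abs(Q[:,0])<.08)&(abs(Q[:,1])<.1)
q=Q[w];print('rim z',np.median(P[w][:,2]),'x',np.percentile(q[:,0],[.5,99.5]),'y',np.percentile(q[:,1],[.3,99.7]),rect(P[w&(Q[:,1]<.05)]))
mm=w&(abs(Q[:,0])<.03)&(Q[:,1]<0);print('well -y end',Q[mm][:,1].max())
mm=w&(abs(Q[:,1])<.04);print('well x',Q[mm&(Q[:,0]<0)][:,0].max(),Q[mm&(Q[:,0]>0)][:,0].min())
n=(abs(P[:,2]-.052)<.006)&(abs(Q[:,0])<.03)&(abs(Q[:,1])<.055);print('nest z',np.median(P[n][:,2]),n.sum(),Q[n].min(0),Q[n].max(0))
T=(P-s['position'])@M
b=(abs(T[:,2])<.006)&(T[:,1]>.02)&(abs(T[:,0]+.0206)<.012);print('bar top x',np.median(T[b],0),'yend',np.percentile(T[b][:,1],99.5),'z',np.percentile(T[b][:,2],[1,99]))
k=b;c=np.polyfit(T[k][:,1],T[k][:,2],1);print('bar yaw in tool deg',np.degrees(c[0]),'z at0',c[1]); c=np.polyfit(T[k][:,1],T[k][:,0],1);print('bar tilt deg',np.degrees(c[0]),'x0',c[1])
g=cv2.cvtColor(im,cv2.COLOR_RGB2GRAY).astype(np.float32)
xs=np.arange(-.025,.0251,.001);ys=np.arange(-.06,.0601,.0005)
o=ortho(g,p,.052,xs,ys);pr=o.mean(0)
dark=pr<(np.percentile(pr,75)+pr.min())/2
edges=np.flatnonzero(np.diff(dark.astype(int)));print('edges mm',(ys[edges]*1000).round(1))
cv2.imwrite('pics/o7.png',cv2.resize(ortho(im,p,.052,np.arange(-.04,.04,.0005),np.arange(-.065,.065,.0005)),None,fx=3,fy=3)[:,:,::-1])
print(tool()[0]['position'])
"
```

```text
rim z 0.09557812540864474 x [-0.05410743  0.05512643] y [-0.07790486  0.03603417] (array([0.6048, 0.1148]), array([0.1156, 0.1108]), 76.24)
well -y end -0.057989230802703975
well x -0.03919206742729025 0.03999719581441387
nest z 0.052569860016842024 7252 [-0.02998286 -0.04485124] [0.02999927 0.04707988]
bar top x [-0.02004931  0.04251549  0.00104084] yend 0.06816648897502357 z [-0.00538827  0.00586868]
bar yaw in tool deg 0.6109863533605798 z at0 0.0003753655860508255
bar tilt deg 2.8530141584563333 x0 -0.022487744510498547
edges mm [-11.  -10.    5.5   8.   21.5  26.   39.5  44.   46.5]
[0.56084851 0.01606847 0.19532774]
```

View pics/o7.png

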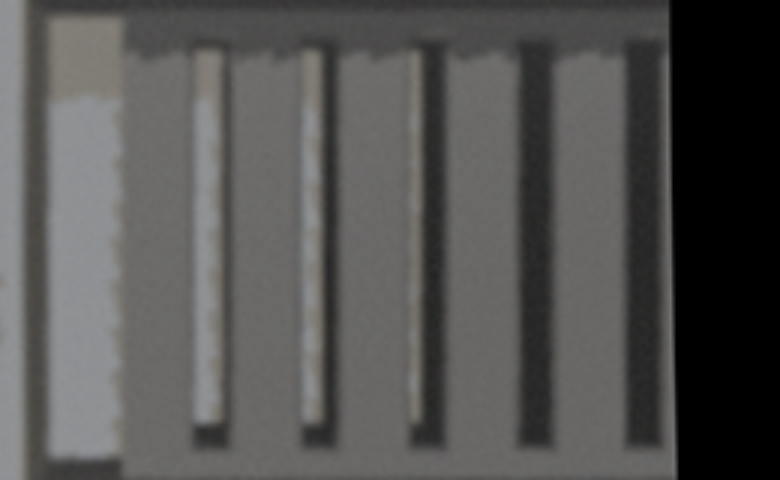

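```bash
cat > meas.py <<'E'
from h import *
def meas():
    viewer.get_image('top')
    p=viewer.camera_params('wrist');s,M=tool();im,d=viewer.get_image('wrist')
    P,u,v=cloud('w',d,p);Q=dfr(P);T=(P-s['position'])@M
    w=(abs(P[:,2]-.0955)<.005)&(abs(Q[:,0])<.08)&(abs(Q[:,1])<.1)
    q=Q[w]
    if w.sum()>500:
        print('rim z',np.median(P[w][:,2]),'x',np.percentile(q[:,0],[.5,99.5]).round(4),'y',np.percentile(q[:,1],[.3,99.7]).round(4),rect(P[w&(Q[:,1]<.03)]))
        for sgn in(-1,1):
            ys=np.arange(-.07,.03,.005);e=[]
            for y in ys:
                k=w&(abs(Q[:,1]-y)<.0025);e.append((sgn*Q[k][:,0]).max()*sgn if k.any() else np.nan)
            e=np.array(e);ok=np.isfinite(e);c=np.polyfit(ys[ok],e[ok],1);print(' side',sgn,'slope',np.degrees(c[0]).round(2),c[1].round(4))
    b=(abs(T[:,2])<.0055)&(T[:,1]>.03)&(abs(T[:,0]+.0206)<.009)
    yy=np.arange(.032,.064,.004);L=[]
    for y in yy:
        k=b&(abs(T[:,1]-y)<.002);L.append((np.median(T[k][:,0]),T[k][:,2].min(),T[k][:,2].max(),k.sum()))
    L=np.array(L);print('bar x',L[:,0].round(4),'mid z',((L[:,1]+L[:,2])/2).round(4),'yend',np.percentile(T[b][:,1],[98,99.7,100]).round(4))
    print('bar end in dryer frame y',np.percentile(Q[b][:,1],99.7).round(4),'x',Q[b][:,0].mean().round(4))
    g=cv2.cvtColor(im,cv2.COLOR_RGB2GRAY).astype(np.float32)
    return im,p,s
if __name__=='__main__':
    im,p,s=meas();print(s['position'],s['tool_rot'])
    o=cv2.resize(ortho(im,p,.0525,np.arange(-.04,.04,.0005),np.arange(-.065,.065,.0005)),None,fx=6,fy=3)
    cv2.imwrite('pics/o8.png',o[:,:800][:,:,::-1]);cv2.imwrite('pics/o8b.png',o[:,760:][:,:,::-1])
    cv2.imwrite('pics/w8.png',im[:,:,::-1])
E
python3 meas.py
```

```text
rim z 0.09561737099071665 x [-0.0541  0.0551] y [-0.0779  0.0296] (array([0.6037, 0.1112]), array([0.1081, 0.1107]), 76.1)
 side -1 slope -0.08 -0.0543
 side 1 slope -0.13 0.0554
bar x [-0.02   -0.02   -0.02   -0.0201 -0.02   -0.02   -0.0201 -0.02  ] mid z [0.0008 0.0001 0.0001 0.0008 0.0009 0.0008 0.0008 0.0008] yend [0.0679 0.0682 0.0683]
bar end in dryer frame y -0.061 x -0.0167
[0.56067731 0.01387886 0.1953763 ] [ 0.18942332  1.56482211 -0.19007806]
```

View pics/o8.png

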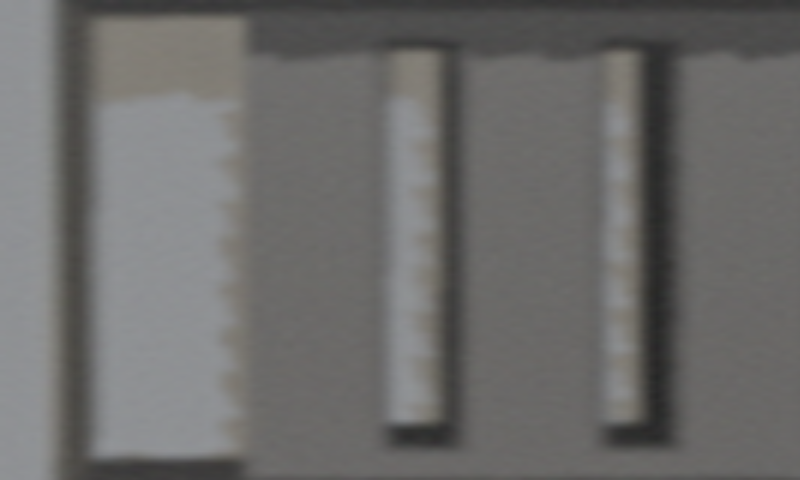

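View pics/w8.png

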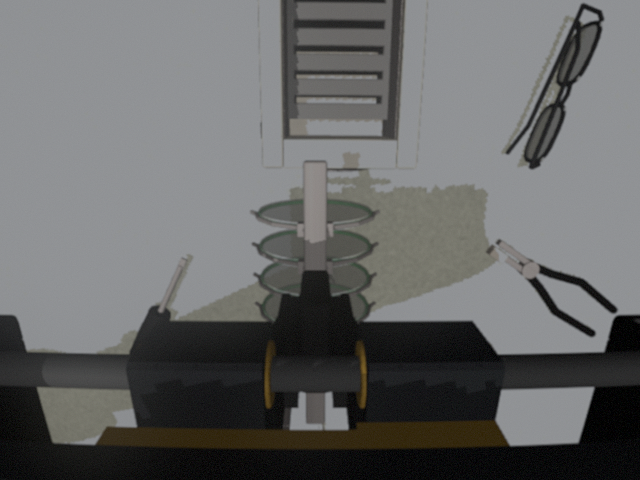

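```bash
python3 -c "
from h import *
y=np.radians(-14.1);ax=np.array([np.cos(y),np.sin(y)]);ay=np.array([-np.sin(y),np.cos(y)])
s,M=tool();t=s['position'].copy();t[:2]+=.1343*ay+.017*ax
rows(t,down(-14.1))
"; python3 -m creep '[{"linear":[0,0.025,0.003],"twist":[0.2,0,0],"fingers":1},{"linear":[0,0.055,0.007],"twist":[0.2,0,0],"fingers":1},{"linear":[0,0.085,0.011],"twist":[0.2,0,0],"fingers":1},{"linear":[0,0.11,0.015],"twist":[0.2,0,0],"fingers":1},{"linear":[0,0.126,0.017],"twist":[0.2,0,0],"fingers":1},{"linear":[0,0.134,0.017],"twist":[0.2,0,0],"fingers":1},{"linear":[0,0.134,0.017],"twist":[0.2,0,0],"fingers":1},{"linear":[0,0.134,0.017],"twist":[0.2,0,0],"fingers":1}]'
python3 -c "
from h import *
s,f=avg(3);print(s.round(4));print(dfr(s[:3]));rows(s[:3],down(-14.1))
im,d=viewer.get_image('wrist');cv2.imwrite('pics/w9.png',im[:,:,::-1])"
```

```text
lin mm [ -0.2 134.3  17.3] twist [ 0.13 -0.11  0.07] t 9.6
time: 10.27
position: [0.6099, 0.1379, 0.1962]
tool_rot: [0.193, 1.563, -0.196]
ft_force: [0.0, 0.4, -2.1]
grip_width: 0.141
[ 0.6101  0.1372  0.1964  0.3929 -0.4873 -1.7461 -0.0512 -0.046   0.0257
  0.1943  1.5621 -0.1974]
[0.00057432 0.00237938]
lin mm [ 0.1 -0.1 -0. ] twist [-0.2   0.01  0.1 ] t 10.4167
```

View pics/w9.png

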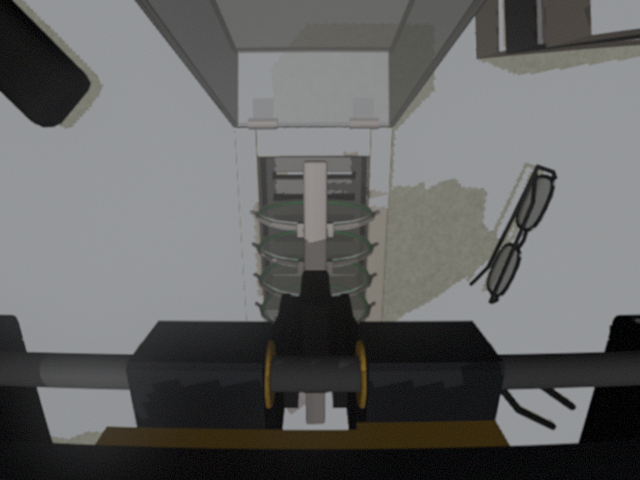

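```bash
python3 -m creep '[{"linear":[0.015,0.0025,0],"twist":[-0.2,0,0],"fingers":1},{"linear":[0.035,0.0025,0],"twist":[-0.2,0,0],"fingers":1},{"linear":[0.055,0.0025,0],"twist":[-0.2,0,0],"fingers":1},{"linear":[0.07,0.0025,0],"twist":[-0.2,0,0],"fingers":1},{"linear":[0.08,0.0025,0],"twist":[-0.2,0,0],"fingers":1},{"linear":[0.083,0.0025,0],"twist":[-0.2,0,0],"fingers":1},{"linear":[0.083,0.0025,0],"twist":[-0.2,0,0],"fingers":1}]'
python3 -c "
from h import *
s,f=avg(4);print(s.round(4));print(dfr(s[:3]));rows(s[:3],down(-14.1))
p=viewer.camera_params('wrist');im,d=viewer.get_image('wrist');cv2.imwrite('pics/w10.png',im[:,:,::-1])
np.savez('pics/w10.npz',im=im,d=d,**p)
im=cv2.resize(im[120:330,210:420],None,fx=2.8,fy=2.8,interpolation=cv2.INTER_CUBIC);cv2.imwrite('pics/w10z.png',im[:,:,::-1])"
```

```text
time: 11.05
position: [0.6105, 0.1415, 0.1131]
tool_rot: [0.191, 1.563, -0.192]
ft_force: [0.1, 0.1, -1.0]
grip_width: 0.133
[ 6.1140e-01  1.4230e-01  1.1470e-01  1.5280e-01 -1.9210e-01 -1.1930e+00
 -3.0000e-04 -1.0240e-01 -1.4900e-02  1.9140e-01  1.5608e+00 -1.9080e-01]
[0.00054588 0.00762605]
lin mm [ 0.3 -0.3 -0.1] twist [ 0.16  0.11 -0.05] t 11.25
```

View pics/w10z.png

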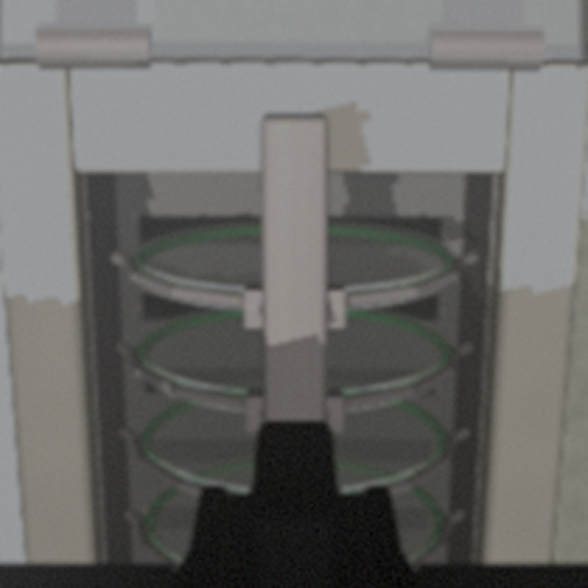

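```bash
cat > look.py <<'E'
from h import *
import sys
out=sys.argv[1]
s0,_=avg(2)
p=viewer.camera_params('wrist');s,M=tool();im,d=viewer.get_image('wrist')
print('pos',s['position'].round(4),'dfr',dfr(s['position']).round(4),'F',s0[3:6].round(2),'T',s0[6:9].round(3),s['time'])
c=s['position']+M@[.0,.0012,.0007]
print('carrier c dfr',dfr(c).round(4),'foot z',s['position'][2]-.051)
P=s['position']+np.array([M@[.051-.03+.03*np.cos(a),.0012+.036+dy,.0007+.03*np.sin(a)] for dy in(-.002,.002) for a in np.linspace(-1.5,1.5,31)])
uv=proj(P,p)
k=3;z=cv2.resize(im[130:330,200:430],None,fx=k,fy=k,interpolation=cv2.INTER_CUBIC)
for a in uv: cv2.circle(z,tuple(int(q) for q in ((a-[200,130])*k)),1,(255,0,0),-1)
cv2.imwrite(f'pics/{out}.png',z[:,:,::-1])
o=ortho(im,p,.0525,np.arange(-.04,.04,.00025),np.arange(.015,.07,.00025))
o=cv2.resize(o,None,fx=3,fy=1.8);cv2.imwrite(f'pics/{out}o.png',o[:,:,::-1])
E
python3 look.py l1
```

```text
pos [0.6112 0.1424 0.1144] dfr [0.0003 0.0077] F [ 0.2   0.47 -1.77] T [-0.065 -0.065 -0.014] 11.4
carrier c dfr [0.001  0.0089] foot z 0.0634438473805265
```

View pics/l1.png

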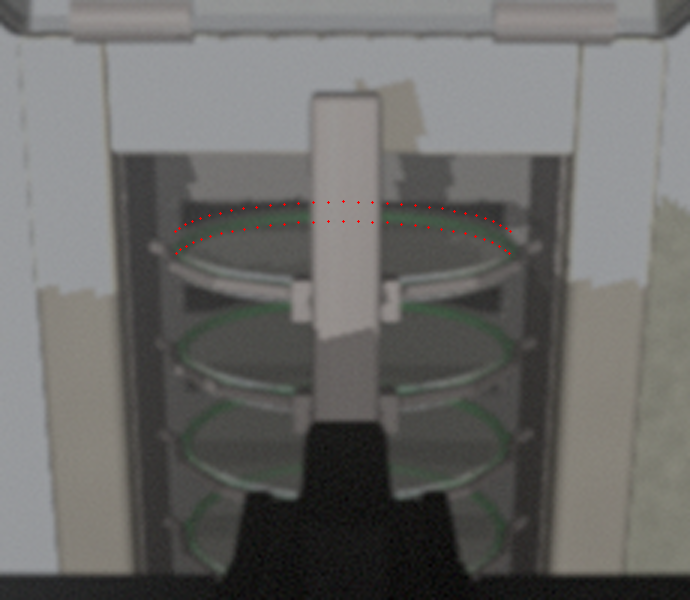

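View pics/l1o.png

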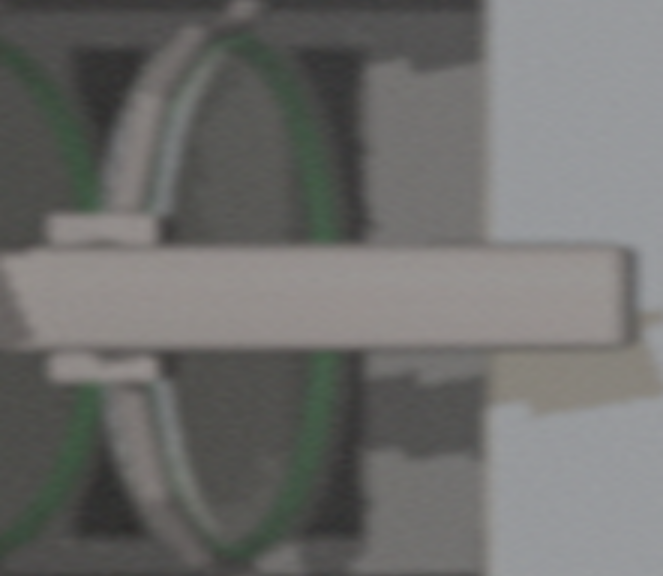

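```bash
python3 -m creep '[{"linear":[0,-0.0026,0],"twist":[0.1,0,0],"fingers":1},{"linear":[0.004,-0.0026,0],"twist":[0.1,0,0],"fingers":1},{"linear":[0.008,-0.0026,0],"twist":[0.1,0,0],"fingers":1},{"linear":[0.008,-0.0026,0],"twist":[0.1,0,0],"fingers":1},{"linear":[0.008,-0.0026,0],"twist":[0.1,0,0],"fingers":1},{"linear":[0.008,-0.0026,0],"twist":[0.1,0,0],"fingers":1}]'
python3 look.py l2
```

```text
time: 11.95
position: [0.61, 0.1398, 0.1054]
tool_rot: [0.192, 1.563, -0.192]
ft_force: [0.7, 0.4, -1.9]
grip_width: 0.133
pos [0.6102 0.1399 0.1057] dfr [-0.     0.005] F [ 0.03 -0.19 -1.71] T [ 0.005 -0.079  0.038] 12.05
carrier c dfr [0.0007 0.0062] foot z 0.05469735561348623
```

View pics/l2o.png

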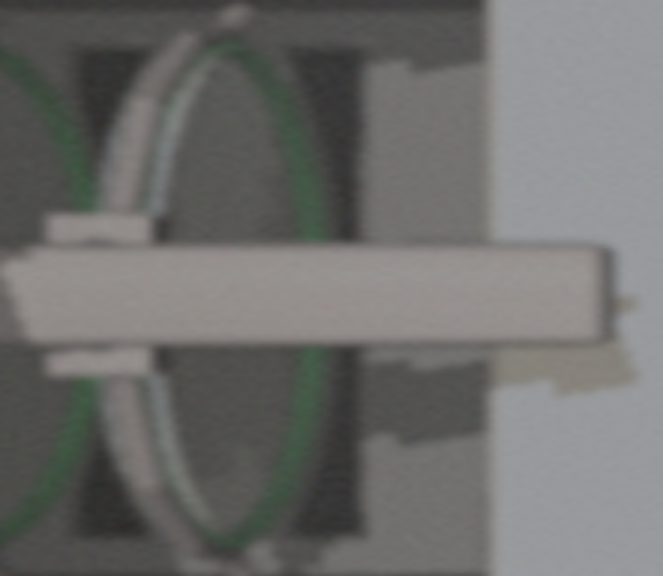

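```bash
python3 -m creep '[{"linear":[0.002,0,0],"twist":[0,0,0],"fingers":1},{"linear":[0.003,0,0],"twist":[0,0,0],"fingers":1},{"linear":[0.004,0,0],"twist":[0,0,0],"fingers":1},{"linear":[0.004,0,0],"twist":[0,0,0],"fingers":1},{"linear":[0.004,0,0],"twist":[0,0,0],"fingers":1}]'
python3 look.py l3
```

```text
time: 12.52
position: [0.61, 0.1397, 0.1015]
tool_rot: [0.192, 1.563, -0.192]
ft_force: [0.4, -0.3, -0.5]
grip_width: 0.137
pos [0.6101 0.1397 0.1016] dfr [-0.0001  0.0049] F [ 0.04 -0.35 -1.55] T [-0.006 -0.074 -0.006] 12.6167
carrier c dfr [0.0006 0.0061] foot z 0.050628643195718144
```

```bash
python3 -m creep '[{"linear":[0.001,0,0],"twist":[0,0,0],"fingers":1},{"linear":[0.002,0,0],"twist":[0,0,0],"fingers":1},{"linear":[0.003,0,0],"twist":[0,0,0],"fingers":1},{"linear":[0.003,0,0],"twist":[0,0,0],"fingers":1}]'
python3 look.py l4
```

```text
time: 13.0
position: [0.6099, 0.1397, 0.0983]
tool_rot: [0.192, 1.563, -0.192]
ft_force: [0.7, 0.2, -2.1]
grip_width: 0.139
pos [0.61   0.1397 0.0985] dfr [-0.0002  0.0048] F [ 0.19 -0.21 -0.98] T [-0.004 -0.08   0.031] 13.1
carrier c dfr [0.0005 0.006 ] foot z 0.047494370534431486
```

```bash
python3 -m creep '[{"linear":[0.002,0,0],"twist":[0,0,0],"fingers":1},{"linear":[0.004,0,0],"twist":[0,0,0],"fingers":1},{"linear":[0.005,0,0],"twist":[0,0,0],"fingers":1},{"linear":[0.005,0,0],"twist":[0,0,0],"fingers":1}]'
python3 look.py l5; python3 -c "
from meas import *
meas()"
```

```text
time: 13.48
position: [0.6098, 0.1396, 0.0932]
tool_rot: [0.192, 1.563, -0.193]
ft_force: [0.2, -0.1, -1.7]
grip_width: 0.132
pos [0.61   0.1397 0.0935] dfr [-0.0002  0.0049] F [ 0.32  0.49 -1.45] T [-0.02  -0.09  -0.013] 13.5833
carrier c dfr [0.0005 0.0061] foot z 0.042487242764109166
rim z 0.09579486943796925 x [-0.0537  0.0547] y [-0.077   0.0999] (array([0.6036, 0.1111]), array([0.109 , 0.1103]), 75.87)
 side -1 slope -29.34 -0.0493
 side 1 slope 28.5 0.0506
bar x [-0.0198 -0.0199 -0.02   -0.02   -0.02   -0.02   -0.0199 -0.0199] mid z [0.0008 0.0001 0.0001 0.0008 0.0008 0.0008 0.0008 0.0009] yend [0.0679 0.0681 0.0682]
bar end in dryer frame y 0.0731 x 0.0006
```

View pics/l5.png

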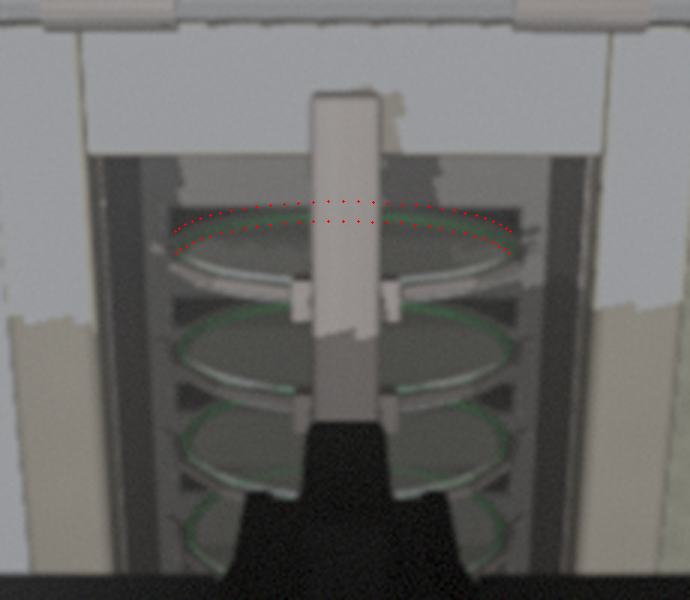

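```bash
python3 -m creep '[{"linear":[0.002,0,0],"twist":[0,0,0],"fingers":1},{"linear":[0.004,0,0],"twist":[0,0,0],"fingers":1},{"linear":[0.006,0,0],"twist":[0,0,0],"fingers":1},{"linear":[0.008,0,0],"twist":[0,0,0],"fingers":1},{"linear":[0.009,0,0],"twist":[0,0,0],"fingers":1},{"linear":[0.009,0,0],"twist":[0,0,0],"fingers":1}]'
python3 look.py l6
```

```text
time: 14.23
position: [0.6098, 0.1396, 0.0842]
tool_rot: [0.192, 1.563, -0.192]
ft_force: [0.3, -0.1, -0.7]
grip_width: 0.136
pos [0.6101 0.1397 0.0845] dfr [-0.0001  0.0048] F [-0.32 -0.5  -1.92] T [-0.018 -0.068 -0.026] 14.3333
carrier c dfr [0.0006 0.006 ] foot z 0.03353910642066096
```

```bash
python3 -m creep '[{"linear":[0.001,0,0],"twist":[0,0,0],"fingers":1},{"linear":[0.002,0,0],"twist":[0,0,0],"fingers":1},{"linear":[0.0025,0,0],"twist":[0,0,0],"fingers":1},{"linear":[0.0025,0,0],"twist":[0,0,0],"fingers":1}]'
python3 look.py l7
```

```text
time: 14.72
position: [0.61, 0.1396, 0.0819]
tool_rot: [0.192, 1.563, -0.192]
ft_force: [-0.1, -0.5, -1.1]
grip_width: 0.136
pos [0.6101 0.1397 0.0821] dfr [-0.0001  0.0048] F [-0.4  -0.18 -1.42] T [-0.021 -0.064  0.015] 14.8167
carrier c dfr [0.0006 0.006 ] foot z 0.03106827219489052
```

```bash
python3 -m creep '[{"linear":[0.001,0,0],"twist":[0,0,0],"fingers":1},{"linear":[0.0015,0,0],"twist":[0,0,0],"fingers":1},{"linear":[0.0015,0,0],"twist":[0,0,0],"fingers":1}]'
python3 look.py l8
```

```text
time: 15.12
position: [0.6103, 0.1398, 0.0817]
tool_rot: [0.192, 1.562, -0.193]
ft_force: [-3.1, -0.9, 4.9]
grip_width: 0.134
pos [0.6103 0.1398 0.0816] dfr [0.0001 0.0049] F [-2.54 -0.9   5.41] T [-0.132  0.477  0.034] 15.2167
carrier c dfr [0.0008 0.0061] foot z 0.030636666582124293
```

```bash
python3 -m creep '[{"linear":[-0.0007,0,0],"twist":[0,0,0],"fingers":1},{"linear":[-0.0007,0,0],"twist":[0,0,0],"fingers":0.5},{"linear":[-0.0007,0,0],"twist":[0,0,0],"fingers":0.3},{"linear":[-0.0007,0,0],"twist":[0,0,0],"fingers":0.1},{"linear":[-0.0007,0,0],"twist":[0,0,0],"fingers":0},{"linear":[-0.0007,0,0],"twist":[0,0,0],"fingers":0},{"linear":[-0.0007,0,0],"twist":[0,0,0],"fingers":0}]'
python3 look.py l9; python3 -c "
from meas import *
meas()"
```

```text
time: 15.85
position: [0.6101, 0.1397, 0.0812]
tool_rot: [0.192, 1.562, -0.192]
ft_force: [0.1, 0.3, 0.4]
grip_width: 0.465
pos [0.6101 0.1397 0.0812] dfr [-0.0001  0.0048] F [ 0.13  0.16 -0.22] T [-0.037 -0.093  0.014] 15.95
carrier c dfr [0.0006 0.006 ] foot z 0.0302428088532816
rim z 0.09578487294148964 x [-0.0536  0.0547] y [-0.0688  0.0998] (array([0.6046, 0.1153]), array([0.1003, 0.1102]), 75.85)
 side -1 slope -18.77 -0.0501
 side 1 slope 18.57 0.0514
bar x [-0.0205 -0.0204 -0.0204 -0.0204 -0.0204 -0.0205 -0.0205 -0.0202] mid z [ 0.001   0.0001  0.0001  0.0008  0.0008  0.0008 -0.0001 -0.0001] yend [0.0979 0.1301 0.1303]
bar end in dryer frame y 0.1349 x 0.0
```

View pics/l9.png

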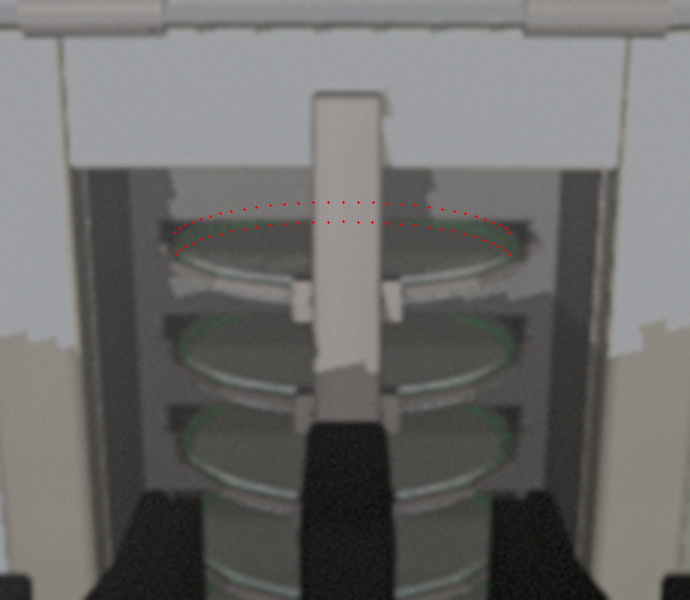

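```bash
python3 -m creep '[{"linear":[-0.015,0,0],"twist":[0,0,0],"fingers":0},{"linear":[-0.045,0,0],"twist":[0,0,0],"fingers":0},{"linear":[-0.08,0,0],"twist":[0,0,0],"fingers":0},{"linear":[-0.115,0,0],"twist":[0,0,0],"fingers":0.4},{"linear":[-0.15,0,0],"twist":[0,0,0],"fingers":1},{"linear":[-0.175,0,0],"twist":[0,0,0],"fingers":1},{"linear":[-0.19,0,0],"twist":[0,0,0],"fingers":1},{"linear":[-0.19,0,0],"twist":[0,0,0],"fingers":1}]'
python3 -c "
from h import *
P=np.load('pics/P_top.npy');Q=dfr(P)
for y in np.arange(.1,.36,.02):
  print(round(y,2),[ (round(float(P[k][:,2].max()),3) if (k:=(abs(Q[:,1]-y)<.01)&(abs(Q[:,0]-x)<.01)).any() else None) for x in np.arange(-.16,.17,.02)])
s,_=avg(3);print(s.round(4),dfr(s[:3]))
im,d=viewer.get_image('wrist');cv2.imwrite('pics/w12.png',im[:,:,::-1])
im,d=viewer.get_image('scene');cv2.imwrite('pics/s12.png',cv2.resize(im[0:300,250:600],None,fx=2,fy=2)[:,:,::-1])
print([(r['centre'],r['conf']) for r in nets.place_of('scene','cover_end')])
print([(r['centre'],r['conf']) for r in nets.place_of('wrist','cover_end')])
print([(r['centre'],r['conf']) for r in nets.place_of('wrist','carrier')],[(r['centre'],r['conf']) for r in nets.place_of('wrist','rim')])
"
```

```text
time: 16.77
position: [0.6119, 0.1408, 0.2758]
tool_rot: [0.194, 1.556, -0.19]
ft_force: [-0.3, 0.1, 1.3]
grip_width: 0.21
0.1 [0.005, 0.006, 0.004, 0.006, 0.005, 0.198, 0.099, 0.099, 0.097, 0.1, 0.097, 0.196, 0.007, 0.006, 0.006, 0.006, 0.007]
0.12 [0.008, 0.007, 0.005, 0.006, 0.006, 0.252, 0.253, 0.252, 0.253, 0.255, 0.253, 0.25, 0.007, 0.006, 0.005, 0.005, 0.006]
0.14 [0.007, 0.006, 0.004, 0.006, 0.005, 0.248, 0.25, 0.25, 0.251, 0.249, 0.251, 0.249, 0.008, 0.005, 0.006, 0.101, 0.15]
0.16 [0.006, 0.004, 0.006, 0.004, 0.006, 0.243, 0.244, 0.254, 0.255, 0.255, 0.244, 0.243, 0.004, 0.005, 0.005, 0.151, 0.151]
0.18 [0.003, 0.005, 0.006, 0.006, 0.006, 0.239, 0.238, 0.239, 0.238, 0.238, 0.239, 0.237, 0.004, 0.006, 0.007, 0.154, 0.11]
0.2 [0.005, 0.003, 0.006, 0.005, 0.007, 0.008, None, None, None, None, None, None, 0.001, 0.006, 0.006, 0.153, 0.146]
0.22 [0.006, 0.007, 0.006, 0.006, 0.007, 0.005, None, None, None, None, None, None, 0.005, 0.007, 0.004, 0.15, 0.149]
0.24 [0.006, 0.005, 0.006, 0.006, 0.006, 0.006, None, None, None, None, None, None, 0.005, 0.007, 0.006, 0.152, 0.15]
0.26 [
[... 221 characters left out ...]
, 0.154, 0.15, 0.106]
0.3 [0.004, 0.007, 0.005, 0.005, 0.005, 0.005, 0.006, 0.005, 0.006, 0.004, 0.009, 0.007, 0.005, 0.006, 0.152, 0.108, 0.152]
0.32 [0.007, 0.006, 0.005, 0.006, 0.007, 0.004, 0.004, 0.005, 0.006, 0.006, 0.006, 0.006, 0.008, 0.006, 0.151, 0.109, 0.155]
0.34 [0.009, 0.006, 0.005, 0.004, 0.006, 0.005, 0.005, 0.005, 0.006, 0.008, 0.007, 0.005, 0.005, 0.005, 0.152, 0.108, 0.163]
[ 0.6103  0.1399  0.2716 -0.1554  0.078  -0.3089 -0.0512 -0.0699  0.0024
  0.1922  1.5613 -0.1921] [4.73015432e-05 5.05796541e-03]
[([0.6532, 0.3094, 0.2347], 0.77), ([0.6356, -0.2215, 0.0015], 0.6)]
[]
[([0.61, 0.1397, 0.1005], 0.57)] [([0.6136, 0.1345, 0.0916], 0.79), ([0.778, -0.1153, 0.0027], 0.21)]
```

View pics/w12.png

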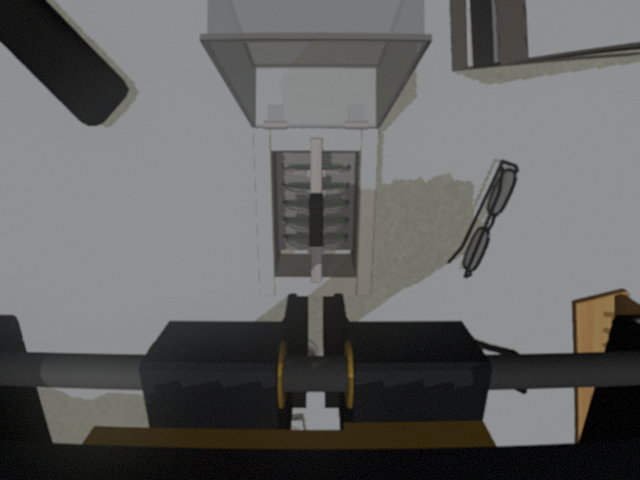

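View pics/s12.png

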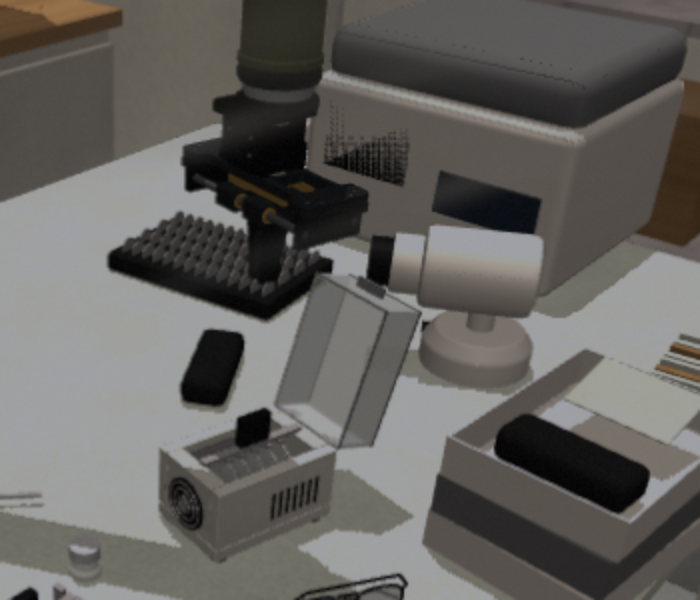

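```bash
python3 -c "
from h import *
im,d=viewer.get_image('wrist');p=viewer.camera_params('wrist');P,u,v=cloud('w',d,p);Q=dfr(P)
for y in np.arange(-.072,.084,.006):
  k=(abs(Q[:,1]-y)<.003)&(abs(Q[:,0])<.004)
  if k.any(): print(round(y,3),np.median(P[k][:,2]).round(4),end='; ')
k=(abs(P[:,2]-.1015)<.003)&(abs(Q[:,0])<.008)&(abs(Q[:,1])<.085);print(rect(P[k]),Q[k].min(0),Q[k].max(0))
"
python3 -m creep '[{"linear":[0,0.02,0],"twist":[0,0,0],"fingers":1},{"linear":[0,0.05,0],"twist":[0,0,0],"fingers":1},{"linear":[0,0.085,0],"twist":[0,0,0],"fingers":1},{"linear":[0,0.12,0],"twist":[0,0,0],"fingers":1},{"linear":[0,0.155,0],"twist":[0,0,0],"fingers":1},{"linear":[0,0.19,0],"twist":[0,0,0],"fingers":1},{"linear":[0,0.21,0],"twist":[0,0,0],"fingers":1},{"linear":[0,0.213,0],"twist":[0,0,0],"fingers":1}]'
python3 -c "
from h import *
s,_=avg(3);print(s.round(4),dfr(s[:3]))"
```

```text
-0.072 0.0962; -0.066 0.0963; -0.06 0.1018; -0.054 0.1023; -0.048 0.102; -0.042 0.1022; -0.036 0.1022; -0.03 0.1022; -0.024 0.102; -0.012 0.138; -0.006 0.2976; 0.0 0.3459; 0.006 0.1381; 0.012 0.3225; 0.018 0.3161; 0.024 0.1316; 0.03 0.4007; 0.036 0.3836; 0.042 0.3816; 0.048 0.1019; 0.054 0.102; 0.06 0.1021; 0.066 0.1019; 0.072 0.1004; 0.078 0.0961; (array([0.6118, 0.1467]), array([0.145 , 0.0138]), 76.12) [-0.00737836 -0.06048872] [0.00646864 0.08447109]
time: 17.93
position: [0.6597, 0.3524, 0.2693]
tool_rot: [0.189, 1.567, -0.185]
ft_force: [-1.4, 0.1, -1.0]
grip_width: 0.008
[ 0.661   0.348   0.2702 -0.24    0.2957  0.093  -0.0421 -0.0607 -0.038
  0.1902  1.5641 -0.1905] [-0.00163234  0.21925075]
```

```bash
python3 -m creep '[{"linear":[0.02,0,0],"twist":[0,0,0],"fingers":1},{"linear":[0.045,0,0],"twist":[0,0,0],"fingers":1},{"linear":[0.065,0,0],"twist":[0,0,0],"fingers":1},{"linear":[0.072,0,0],"twist":[0,0,0],"fingers":1},{"linear":[0.072,0,0],"twist":[0,0,0],"fingers":1},{"linear":[0.072,0,0],"twist":[0,0,0],"fingers":1}]'
python3 -c "
from h import *
s,_=avg(3);print(s.round(4),dfr(s[:3]))
im,d=viewer.get_image('scene');cv2.imwrite('pics/s13.png',cv2.resize(im[0:300,250:600],None,fx=2,fy=2)[:,:,::-1])"
```

```text
time: 18.58
position: [0.6625, 0.3449, 0.2003]
tool_rot: [0.194, 1.561, -0.194]
ft_force: [-0.6, 0.1, 0.2]
grip_width: 0.005
[ 0.6626  0.3462  0.2014  0.032   0.3757  0.6016 -0.0044 -0.07    0.0107
  0.1942  1.5599 -0.1919] [0.00035961 0.21787572]
```

View pics/s13.png

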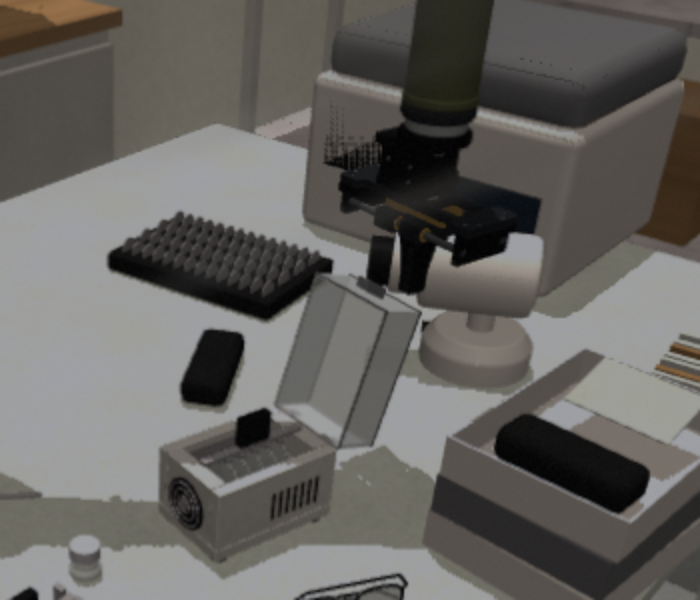

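```bash
python3 -m creep '[{"linear":[0.004,-0.012,0],"twist":[0,0,0],"fingers":1},{"linear":[0.004,-0.024,0],"twist":[0,0,0],"fingers":1},{"linear":[0.004,-0.034,0],"twist":[0,0,0],"fingers":1},{"linear":[0.002,-0.046,0],"twist":[0,0,0],"fingers":1},{"linear":[-0.001,-0.058,0],"twist":[0,0,0],"fingers":1},{"linear":[-0.004,-0.07,0],"twist":[0,0,0],"fingers":1}]'
python3 -c "
from h import *
s,_=avg(1);print(s.round(4),dfr(s[:3]))
im,d=viewer.get_image('scene');cv2.imwrite('pics/s14.png',cv2.resize(im[0:300,250:600],None,fx=2,fy=2)[:,:,::-1])"
```

```text
time: 19.28
position: [0.6446, 0.278, 0.2044]
tool_rot: [0.193, 1.561, -0.191]
ft_force: [0.4, 0.9, 2.1]
grip_width: 0.005
[ 0.6454  0.2745  0.2052  1.0997 -0.8313  1.5016 -0.125  -0.1711 -0.0252
  0.1928  1.5599 -0.1961] [0.00119175 0.14414952]
```

View pics/s14.png

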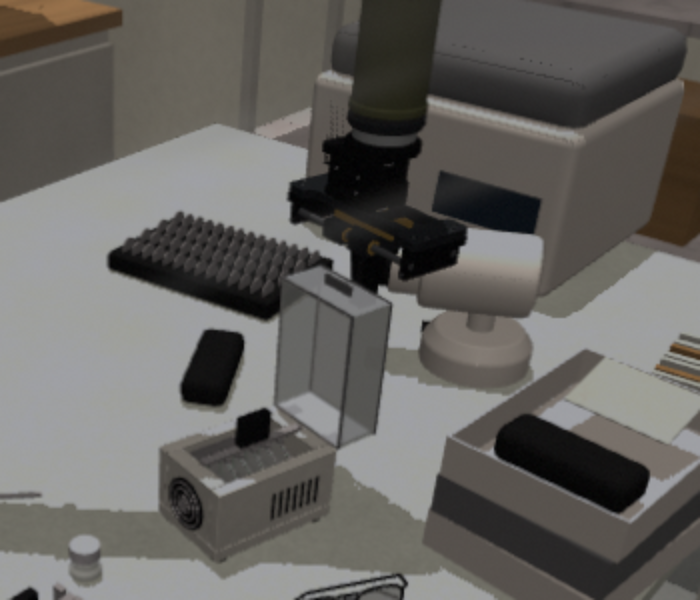

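```bash
python3 -m creep '[{"linear":[-0.002,-0.012,0],"twist":[0,0,0],"fingers":1},{"linear":[-0.004,-0.024,0],"twist":[0,0,0],"fingers":1},{"linear":[-0.006,-0.036,0],"twist":[0,0,0],"fingers":1},{"linear":[-0.008,-0.048,0],"twist":[0,0,0],"fingers":1},{"linear":[-0.01,-0.06,0],"twist":[0,0,0],"fingers":1},{"linear":[-0.01,-0.07,0],"twist":[0,0,0],"fingers":1},{"linear":[-0.01,-0.074,0],"twist":[0,0,0],"fingers":1}]'
python3 -c "
from h import *
s,_=avg(1);print(s.round(4),dfr(s[:3]))
im,d=viewer.get_image('scene');cv2.imwrite('pics/s15.png',cv2.resize(im[0:300,250:600],None,fx=2,fy=2)[:,:,::-1])"
```

```text
time: 19.97
position: [0.627, 0.2034, 0.2133]
tool_rot: [0.193, 1.562, -0.196]
ft_force: [0.0, -0.6, 0.5]
grip_width: 0.003
[ 0.6271  0.2034  0.2132  0.2717 -0.4257 -0.1036 -0.0408 -0.1151 -0.0685
  0.1929  1.5618 -0.1965] [0.00079902 0.07069427]
```

View pics/s15.png

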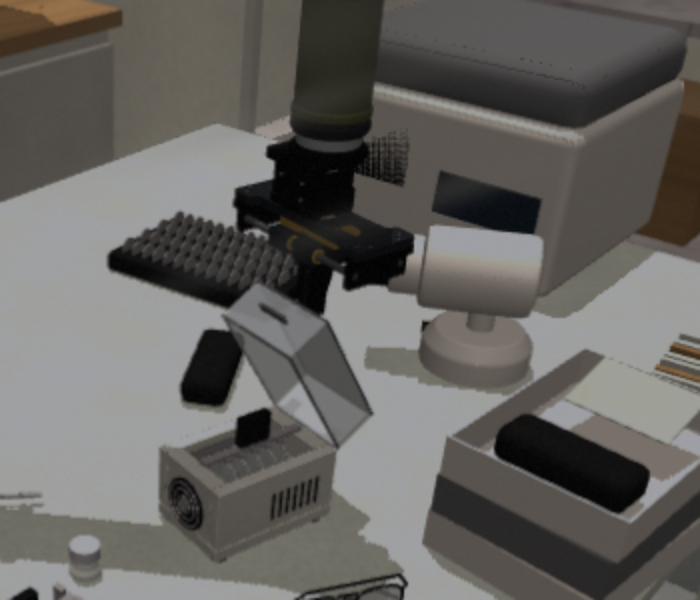

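```bash
R='{"linear":[-0.08,0,0]}'; python3 -m creep '[{"linear":[-0.02,0.01,0],"twist":[0,0,0],"fingers":1},{"linear":[-0.05,0.03,0],"twist":[0,0,0],"fingers":1},{"linear":[-0.08,0.05,0],"twist":[0,0,0],"fingers":1},{"linear":[-0.08,0.05,0],"twist":[0,0,0],"fingers":1},{"linear":[-0.08,0.05,0],"twist":[0,0,0],"fingers":1},{"linear":[-0.08,0.05,0],"twist":[0,0,0],"fingers":1},{"linear":[-0.08,0.05,0],"twist":[0,0,0],"fingers":1},{"linear":[-0.08,0.05,0],"twist":[0,0,0],"fingers":1}]'
for i in 1 2 3 4 5; do python3 -m creep '[{"linear":[0,0,0],"twist":[0,0,0],"fingers":1},{"linear":[0,0,0],"twist":[0,0,0],"fingers":1},{"linear":[0,0,0],"twist":[0,0,0],"fingers":1},{"linear":[0,0,0],"twist":[0,0,0],"fingers":1},{"linear":[0,0,0],"twist":[0,0,0],"fingers":1},{"linear":[0,0,0],"twist":[0,0,0],"fingers":1},{"linear":[0,0,0],"twist":[0,0,0],"fingers":1},{"linear":[0,0,0],"twist":[0,0,0],"fingers":1}]' | head -1; done
python3 -c "
from h import *
im,d=viewer.get_image('scene');cv2.imwrite('pics/s16.png',cv2.resize(im[60:310,200:550],None,fx=2.2,fy=2.2)[:,:,::-1])
im,d=viewer.get_image('wrist');cv2.imwrite('pics/w16.png',im[:,:,::-1])
im,d=viewer.get_image('top');cv2.imwrite('pics/t16.png',im[:,:,::-1])
p=viewer.camera_params('top');P,u,v=cloud('t',d,p);Q=dfr(P)
for y in np.arange(-.078,.09,.015):
  k=(abs(Q[:,1]-y)<.006)&(abs(Q[:,0])<.045)
  if k.any(): print(round(y,3),np.percentile(P[k][:,2],[5,50,95]).round(3))
for l in ('carrier','cover_end','rim','spare'): print(l,[([round(float(q),3) for q in r['centre']],round(r['conf'],2)) for r in nets.place_of('scene',l)])
"
```

```text
time: 20.73
position: [0.6388, 0.2539, 0.2918]
tool_rot: [0.192, 1.564, -0.195]
ft_force: [1.3, -0.3, -0.4]
grip_width: 0.007
time: 21.4
time: 22.07
time: 22.73
time: 23.4
time: 24.07
-0.078 [-0.     0.133  0.153]
-0.063 [0.147 0.15  0.153]
-0.048 [0.147 0.15  0.153]
-0.033 [0.147 0.15  0.153]
-0.018 [0.147 0.15  0.153]
-0.003 [0.147 0.15  0.153]
0.012 [0.147 0.151 0.699]
0.027 [0.148 0.688 0.712]
0.042 [0.148 0.705 0.719]
0.057 [0.149 0.718 0.724]
0.072 [0.149 0.722 0.727]
0.087 [0.404 0.709 0.73 ]
carrier []
cover_end [([0.591, 0.059, 0.152], 0.84)]
rim [([0.779, -0.117, 0.001], 0.45)]
spare [([0.633, -0.22, 0.076], 0.66)]
```

View pics/s16.png

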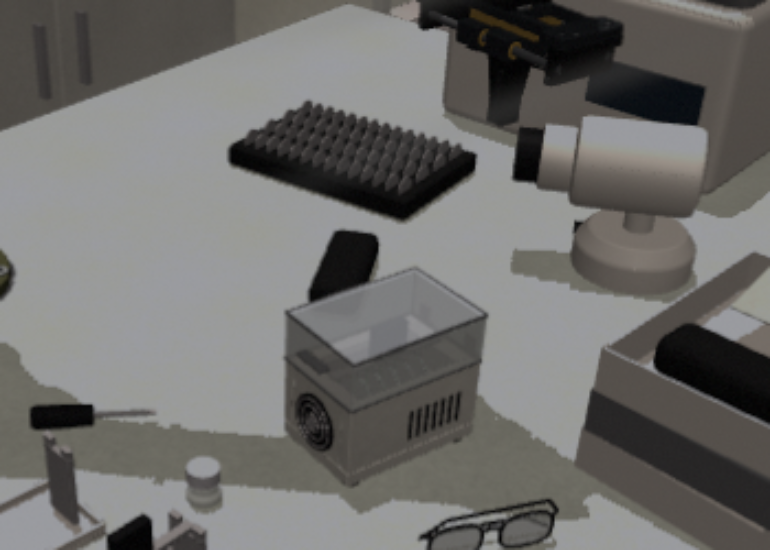

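View pics/t16.png

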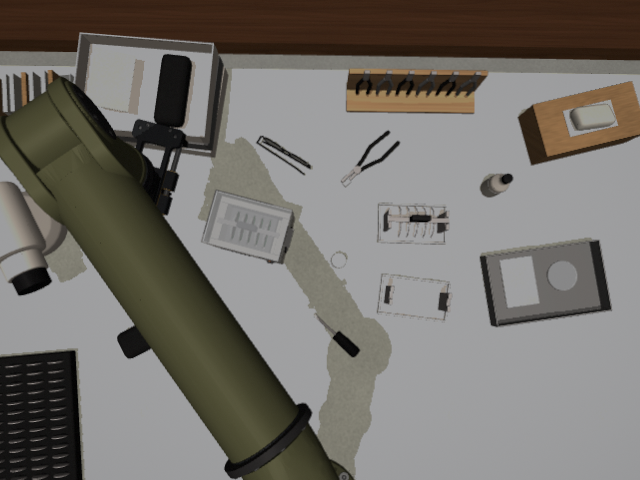

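View pics/w16.png

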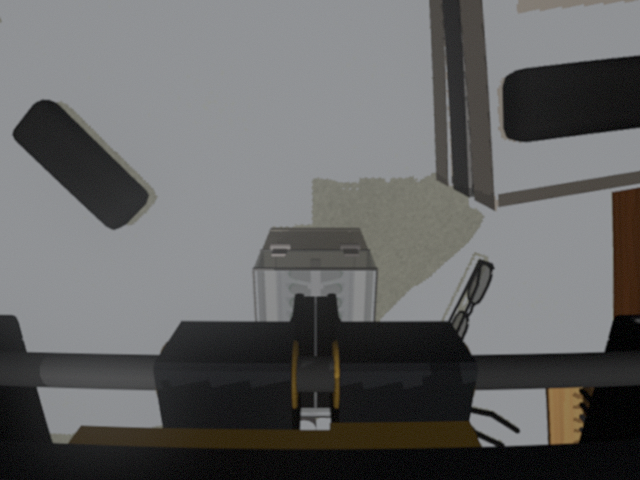

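```bash
python3 -c "
import cv2
im=cv2.imread('pics/t16.png')[180:275,190:305];cv2.imwrite('pics/t16z.png',cv2.resize(im,None,fx=6,fy=6,interpolation=cv2.INTER_CUBIC))"
```

```text
(no output)
```

View pics/t16z.png

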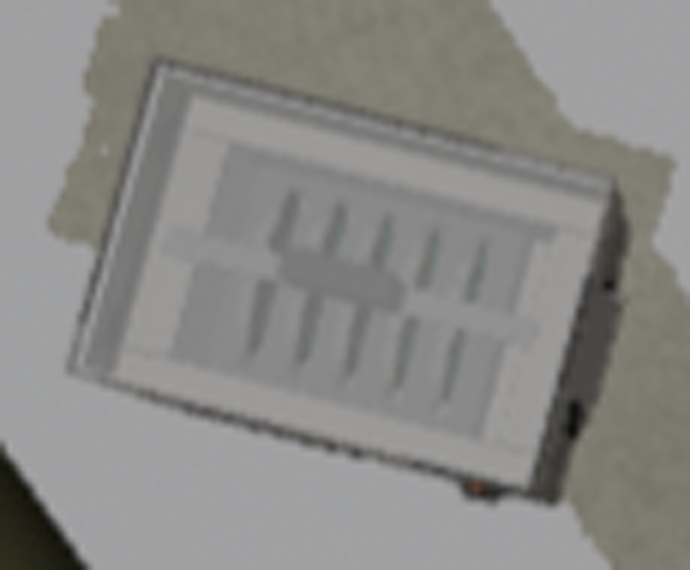

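Through the shut cover I can see the bar, the grip plate and all five lenses in place. The cover top measures 0.150 m, which is rim height plus 55 mm. The arm is clear, so I'm handing in.

```bash
python3 -c "
from bench import job,readout
s=readout.get_state();print(s['time'],s['ft_force']);print(job.close_job())"
```

```text
24.4167 [-0.17428     0.28312936 -0.47045525]
the job is handed in; nothing more can be done
None
```

I set the carrier with the five lenses in the dryer, let go of it and closed the clear cover. I handed the job in at 24.4 s; it reports no verdict.

- **Seating:** The lenses went into the slots with no measurable resistance. The bar touched down at the rim with about 7 N. After release, the wrist depth put the bar's top at 0.102 m at both ends, 6 mm above the rim, so it lies flat. It sits about 4–6 mm along y from the rim's middle, within the 8 mm allowed.
- **Cover:** I pushed it over from behind with the shut fingers, and it sank closed by itself. Its top measures 0.150 m along the length the arm left visible, which is rim height plus 55 mm. The carrier can be seen in place through it.
- **End state:** The arm stood clear and the wrist force was near zero. I saw no other object moved in the final top picture; the spectacle case was partly hidden behind the arm there.

**Checks that failed or disagreed:**
- **First grasp:** It closed on nothing. The cameras showed the gripper about 35 mm further back than the reported TCP and the fingertip figure imply. I lowered my heights by 35 mm, and the second grasp held.
- **Dryer position:** The wrist and top cameras disagreed by about 2 mm along the dryer's y. I used the wrist view for the slots.
- **Networks:** After the cover was shut they no longer found the carrier, so that last check rests on the pictures. They also gave one false position for the rim, at low confidence.

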